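# Free a disk cartridge from a dead backup dock with the eject pin

## Task

The backup dock on the registration desk has lost power and will not give up its blue disk cartridge. Take the red eject pin from its stand, feel along inside the small hole in the dock's deck for the hidden spring catch and press it, never forcing it, until the cartridge has come right up; then put the pin back in its stand and stand the blue cartridge upright, right down in the empty well of the storage rack. Leave the yellow cartridge, the mug and the stamp where they are.

Things in the scene. Friction and masses are not known exactly. Their poses are not given: they have to be found in the camera images.
- dock: Dark backup dock fixed to the desk, 90 mm (its x) by 144 mm (its y, -62 to +82), 128 mm tall, flat deck. Origin on the desk under the middle of the cartridge well, z up. A slow spring ejector under the cartridge lifts it 26 mm in about two seconds while the catch is held down; let go too soon and it may stop on the way. More than 15 N from the pin on the catch, its guard or the dock breaks it.
- dock_hole (a point): Centre of the mouth of the access hole, 28 mm (dock x) by 5.5 mm (dock y), in a light 6 mm plate level with the deck, 66 mm from the well's middle along the dock's +y. 16 mm below the deck a hard guard plate lies all along under it, with one opening 7 mm wide, out of sight, somewhere along x, at most 11 mm from the hole's middle; in it, 4 mm below the guard's top, is the catch.
- dock_well (a point): Centre of the mouth of the cartridge well, 26 mm (dock x) by 89 mm (dock y), level with the deck. It guides the cartridge on all sides; once ejected it still sits 83 mm deep, to be drawn straight up as the catch rubs on its edge with a few newtons. The catch yields straight down against a spring (4.5 N at first, +0.5 N per mm), frees the cartridge after 3 to 5 mm and is hard on its stop at 6 mm.
- cartridge: Blue disk cartridge, white label, 24 mm thick (its x), 87 mm wide (its y), 119 mm tall (its z), 0.11 to 0.21 kg, the same either way round. Origin at the centre of its underside. It starts latched in the dock's well, its x along the dock's x, its underside 19 mm above the desk, its top 10 mm proud of the deck; once ejected it stands 36 mm proud.
- pin: Red eject pin: a round handle 16 mm across and 90 mm long (z = 0 to 90 mm) with a round-ended steel needle 3.5 mm across and 38 mm long below it. Origin at the centre of the handle's lower face, z up along the handle. 45 g. It starts upright in its stand.
- pin_tip (a point): The round end of the pin's needle, 38 mm below the pin's origin.
- pin_stand: Wooden block fixed to the desk, 56 by 56 mm and 68 mm tall. Origin at the centre of its underside.
- stand_seat (a point): Centre of the seat on which the pin's handle rests, 46 mm above the desk: the floor of a socket 20 mm across and 22 mm deep in the stand's top; a hole 10 mm across and 42 mm deep goes on below it for the needle.
- rack: Light storage rack fixed to the desk, 60 mm (its x) by 210 mm (its y) by 45 mm tall, with two wells end to end along its y, each 30 mm (x) by 93 mm (y), floor 8 mm above the desk. The well on its +y side holds the yellow cartridge, the one on its -y side is empty. Origin at the centre of its underside.
- rack_slot (a point): Centre of the floor of the rack's empty well, 8 mm above the desk, 50 mm from the rack's middle along its -y. A cartridge stands in it with its x along the rack's x.
- cartridge_b: Yellow disk cartridge of the same size as the blue one, in the rack's other well. Origin at the centre of its underside. Bystander.
- mug: White mug, 80 mm across and 92 mm tall, origin at the centre of its underside. Bystander.
- stamp: Grey and black hand stamp, 60 by 38 mm and 71 mm tall, origin at the centre of its underside. Bystander.
Things that resemble listed ones, but are neither listed nor needed, are in the scene too. There is more than one size of the cartridge; the job needs the middle-sized. What is shaped like the pin but white is not meant.

How it is judged:
By the outcome, as a careful person would: the job done as asked, in the order asked, and still so for the second after the job is handed in, with the robot touching nothing.
It also fails if it takes over 72 s, if anything falls off the work surface, if the arm or the gripper's body presses on something with over 40 N, if the wrist force passes 120 N, or if a joint passes its speed limit or range.

## Robot

A 6-joint arm with a two-finger parallel gripper is mounted at the origin on the work surface. World frame = base frame: x ahead of the robot, y to its left, z up, the work surface at z = 0. Lengths are in m, angles in degrees, forces in N, time in s.
With the tool pointing down it reaches from about 0.3 to 0.75 m from the base axis. Payload 8.5 kg.
Tool frame: the origin (TCP) lies midway between the tips of the shut fingers; the grasp point (between the pads) lies 19 mm behind it (arm.grip_depth is the distance from the TCP to the grasp point, in m); y points along the fingers, z is the direction in which the jaws open and shut, and the axes are right-handed (so a half turn about y gives the same grasp; the last joint's range is limited). The gripper opens to 88 mm and grips with 3 to 60 N. Pads are 18 mm wide; open, the fingers measure 123 mm over their backs; the gripper's body (75 mm by 187 mm) begins 45 mm behind the grasp point.
Start: joints at [-81.434, 21.807, 74.336, -0, 83.858, -12.336], TCP at [0.196, -0.514, 0.239] pointing down, gripper open.
Joint ranges: [-178.18, 178.18], [-50.72, 133.34], [12.68, 142.11], [-81.47, 261.47], [9.98, 163.14], [-165.26, 165.26]. Speed limits (degrees/s): [136.94, 136.94, 180, 180, 180, 180].

## Interface

Orientations are given as a 3x3 rotation matrix whose columns are the frame's x, y, z axes.
In Python, from bench import arm gives the robot as it stands.
- The arm moves only by the shell command python3 -m crank 'ROWS' [FORCE]. ROWS is JSON, one flat list of numbers, 7 for each row, row after row: the shift along the tool's x, y, z as a fraction of full scale, then the turn, a rotation vector about the tool's x, y, z as a fraction of full scale, then the closure, from 0 (fully open) to 1 (shut). In form: [x, y, z, rx, ry, rz, fingers, x, y, z, rx, ry, rz, fingers, ...]. A call has 1 to 10 rows; each row shifts and turns the commanded pose from where the row before left it, along the tool's axes as they then stand; what a row does not reach is not made up. Full scale, the value 1, is 4 cm for a shift and 0.1 rad for a turn. A row lasts 1/8 s, in which the tool goes at most 62.5 mm and 10.7 degrees, less where a joint would pass 70% of its speed; a pose out of reach is approached as far as the arm can. A call with a number of a shift or a turn outside -1 to 1 is refused whole. A call with a gripper value outside its range is refused whole. The fingers move at their own pace and stop on an object; FORCE is the grip in N (left out, the last holds). Time passes only in rows, so rows that do not move let the fingers close. It gives the time, the measured TCP pose, the force and the opening at its end, in the units of the state.
- arm.observe(): the state, without advancing time (a new reading comes with each control period).
- arm.grab_frame(name): name is "scene" or "side" or "wrist"; returns the picture (420x560x3 uint8, red, green, blue); there is no depth.
- arm.calibration(name): a dict with "mtx" (3x3 intrinsics, pixels), "R" (3x3) and "t" (3): a world point X has camera coordinates R X + t. Camera axes: x right, y down, z forward; pixel columns grow to the right and rows downward; lengths in m; the calibration is good to about 2 mm. A picture is of the moment at which its call begins: read the wrist's pose just before it. calibration takes no time and is no camera call; for the wrist camera it gives the pose at the moment of the call.
- arm.job_done(): hands the job in, once; it reports no verdict.
Trained networks look in the newest picture that a camera, given by its name, has taken for a name from the list of things; names that differ only in an ending like _2 or _b are one class to them, and where a whole thing is asked for, a point or a joint stands for the part that bears it (a point fixed in the world has none). Each returns a list of dicts, best first, with "conf" (0 to 1); they miss things now and then, are a little off and sometimes report something else, mostly with a low value. They report only what shows in the picture. A call takes as long as a camera call. They do not tell look-alikes from the thing itself.
- arm.outline_of(camera, query): "mask" (420x560 bool, what is visible of it) and "bbox" ([left, top, right, bottom] in pixels, round what is visible of it).
- arm.landmark_of(camera, query): "at" ([column, row] in pixels: a listed point, or the origin of a listed thing).
The state is a dict: "time_s": time; "joint_pos": joint angles; "joint_vel": joint speeds; "joint_efforts": joint torques, N m; "tcp_pos": TCP position; "ee_rot": TCP orientation; "force": force on the tool from outside, world axes, zero at the start; "torque": the same for the moment, N m; "width": finger opening in m.
Only numpy, scipy, OpenCV 4.12 (cv2) and the standard library are available. Lean on these libraries where they do the work, as an engineer would, in place of code of your own. Each camera call takes 0.05 s, during which the arm holds its last target.

## Working session

There is one attempt and no reset: what is moved stays moved. The work goes in short steps, Python scripts to look and compute and a shell command to move; the robot and the scene stay as the last step left them, time stands still between calls to the robot, and variables do not carry over. Pictures are saved under pics/ and viewed, and the job is handed in when it is done.

```bash
ls; mkdir -p pics; python3 - <<'E'
from bench import arm
import cv2
s=arm.observe(); print({k:(v.tolist() if hasattr(v,'tolist') else v) for k,v in s.items()}, arm.grip_depth)
for n in ["scene","side","wrist"]:
    im=arm.grab_frame(n); cv2.imwrite(f"pics/{n}0.png",im[:,:,::-1])
    c=arm.calibration(n); print(n,c["mtx"],c["R"],c["t"])
E
```

```text
pics
{'time_s': 0.0, 'joint_pos': [-81.4353462024929, 21.840340772258696, 74.38256012914282, -0.0006403484956209972, 83.85982062801688, -12.334094283660091], 'joint_vel': [0.13774219443403762, -0.04837637339654466, 0.03412398802204205, -0.0784760828156768, 0.0008220683677463591, 0.028433212481875296], 'joint_efforts': [-0.0019614175107562914, -43.79416823387146, -22.455883026123047, 0.07115594577044249, 0.035292558604851365, -0.00011971597814408597], 'tcp_pos': [0.1961628041012211, -0.5135328899367523, 0.23815677868444735], 'ee_rot': [[-0.934211873194852, -0.0002260009897195979, 0.35671855138935327], [-0.3567184988829694, 0.0014260074717422, -0.9342108322308041], [-0.0002975507468993511, -0.9999989577125784, -0.0014128118451650175]], 'force': [0.13393036585057738, 0.5345778675123747, -0.03476735738916796], 'torque': [-0.011410531750895195, -0.04607032477138434, -0.022110812894051153], 'width': 0.08824407052966844} 0.0187
scene [[532.44034459   0.         286.66882378]
 [  0.         532.44034459 206.43818547]
 [  0.           0.           1.        ]] [[ 3.29290118e-02  9.99163478e-01  2.42492323e-02]
 [ 5.77496813e-01  7.81147070e-04 -8.16392565e-01]
 [-8.15728577e-01  4.08868548e-02 -5.76988001e-01]] [-0.02092464 -0.24296473  1.83827334]
side [[409.40512968   0.         281.98820049]
 [  0.         409.40512968 213.93691505]
 [  0.           0.           1.        ]] [[ 0.98037958 -0.196464   -0.01605571]
 [-0.15237842 -0.70367154 -0.69399365]
 [ 0.12504682  0.68282374 -0.71980208]] [-0.578956    0.17420364  0.7803725 ]
wrist [[315.23454632   0.         282.2952422 ]
 [  0.         315.23454632 211.78822387]
 [  0.           0.           1.        ]] [[ 3.56664007e-01 -9.34232355e-01 -8.32759890e-04]
 [-9.01638655e-01 -3.44453763e-01  2.61532676e-01]
 [-2.44619135e-01 -9.25284437e-02 -9.65194263e-01]] [-0.55049251 -0.03722426  0.38859029]
```

View pics/scene0.png

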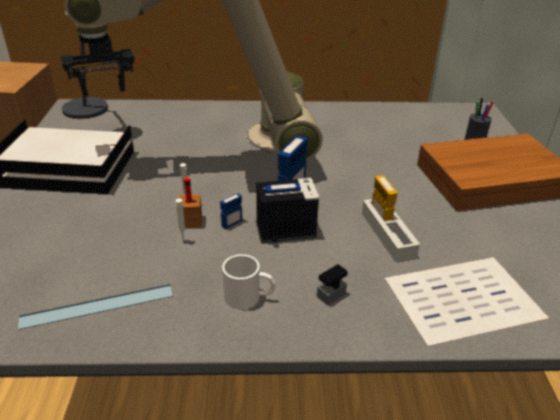

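View pics/side0.png

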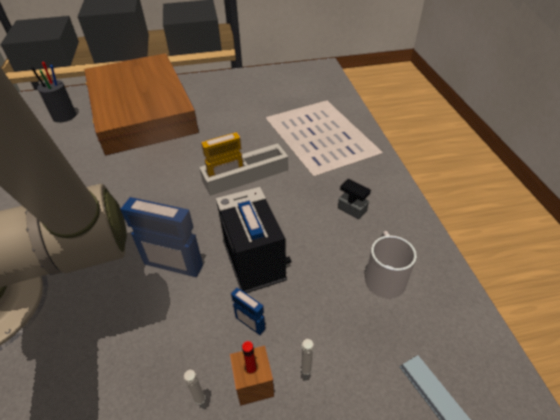

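View pics/wrist0.png

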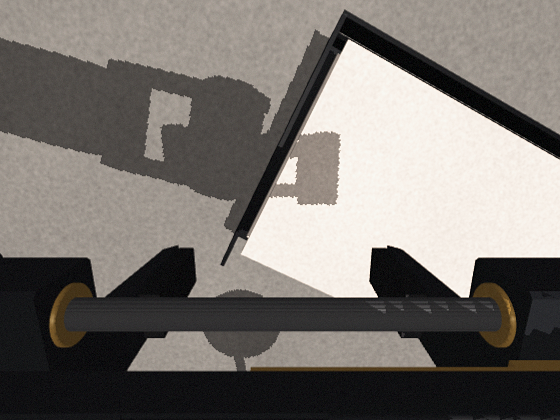

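The scene view shows the dock at (287,208) with the blue cartridge in its well, the red pin in its stand at (188,195), and the rack at (388,225). Its empty well is towards (400,235) and yellow is at (385,195). Look-alikes for the cartridge are the large blue one at (293,160) and the small blue one at (232,210). Look-alikes for the pin are white ones at (183,172) and (181,215).

```bash
cat > h.py <<'E'
from bench import arm
import numpy as np, cv2
np.set_printoptions(precision=4,suppress=True)
def cam(n):
    c=arm.calibration(n); return np.array(c["mtx"]),np.array(c["R"]),np.array(c["t"])
def proj(n,X,c=None):
    K,R,t=c or cam(n); p=np.atleast_2d(X)@R.T+t; p=p@K.T; return p[:,:2]/p[:,2:]
def ray(n,uv,c=None):
    K,R,t=c or cam(n); d=R.T@np.linalg.solve(K,[uv[0],uv[1],1.]); return -R.T@t,d/np.linalg.norm(d)
def atz(n,uv,z,c=None):
    o,d=ray(n,uv,c); return o+d*(z-o[2])/d[2]
def tri(l):
    A=np.zeros((3,3));b=np.zeros(3)
    for n,uv in l:
        o,d=ray(n,uv); P=np.eye(3)-np.outer(d,d); A+=P;b+=P@o
    X=np.linalg.solve(A,b)
    return X,[float(np.linalg.norm(proj(n,X)[0]-uv)) for n,uv in l]
E
python3 - <<'E'
from h import *
for n in ["scene","side"]:
    arm.grab_frame(n)
    for q in ["dock","dock_hole","dock_well","cartridge","pin","pin_tip","pin_stand","stand_seat","rack","rack_slot","mug","stamp"]:
        print(n,q,[(round(r["conf"],2),np.round(r["at"],1).tolist()) for r in arm.landmark_of(n,q)][:4])
E
```

```text
scene dock [(0.74, [282.5, 230.0])]
scene dock_hole [(0.71, [310.6, 186.9]), (0.41, [284.1, 190.3])]
scene dock_well [(0.75, [286.8, 189.5])]
scene cartridge [(0.97, [232.3, 224.9]), (0.61, [376.1, 216.6])]
scene pin [(0.71, [188.4, 202.9]), (0.64, [185.0, 195.4]), (0.55, [185.8, 229.3])]
scene pin_tip [(0.78, [185.6, 240.3])]
scene pin_stand [(0.77, [187.6, 223.2])]
scene stand_seat [(0.84, [185.5, 208.8]), (0.38, [281.6, 228.9])]
scene rack [(0.92, [388.6, 235.1])]
scene rack_slot [(0.92, [396.7, 244.5])]
scene mug [(0.94, [238.7, 292.5])]
scene stamp [(0.92, [325.9, 293.3]), (0.45, [242.5, 292.4])]
side dock [(0.82, [254.0, 264.0])]
side dock_hole [(0.68, [245.1, 196.9])]
side dock_well [(0.65, [250.1, 223.2])]
side cartridge [(0.94, [174.5, 266.6]), (0.66, [224.6, 176.7]), (0.6, [247.3, 321.3])]
side pin [(0.95, [306.9, 366.5]), (0.84, [201.0, 401.1]), (0.68, [252.7, 368.6])]
side pin_tip [(0.76, [304.1, 380.7]), (0.73, [207.6, 410.6])]
side pin_stand [(0.69, [252.0, 383.1])]
side stand_seat [(0.76, [251.2, 373.4])]
side rack [(0.7, [244.8, 178.4])]
side rack_slot [(0.87, [262.4, 166.8]), (0.26, [223.5, 177.2])]
side mug [(0.55, [385.2, 279.6])]
side stamp [(0.8, [352.8, 210.6])]
```

```bash
python3 - <<'E'
import cv2,numpy as np
a=cv2.imread("pics/scene0.png")[150:270,160:320]; b=cv2.imread("pics/side0.png")[120:410,170:330]
cv2.imwrite("pics/c1.png",cv2.resize(a,None,fx=5,fy=5,interpolation=2))
cv2.imwrite("pics/c2.png",cv2.resize(cv2.imread("pics/side0.png")[125:295,190:300],None,fx=3.5,fy=3.5,interpolation=2))
E
```

```text
(no output)
```

View pics/c1.png

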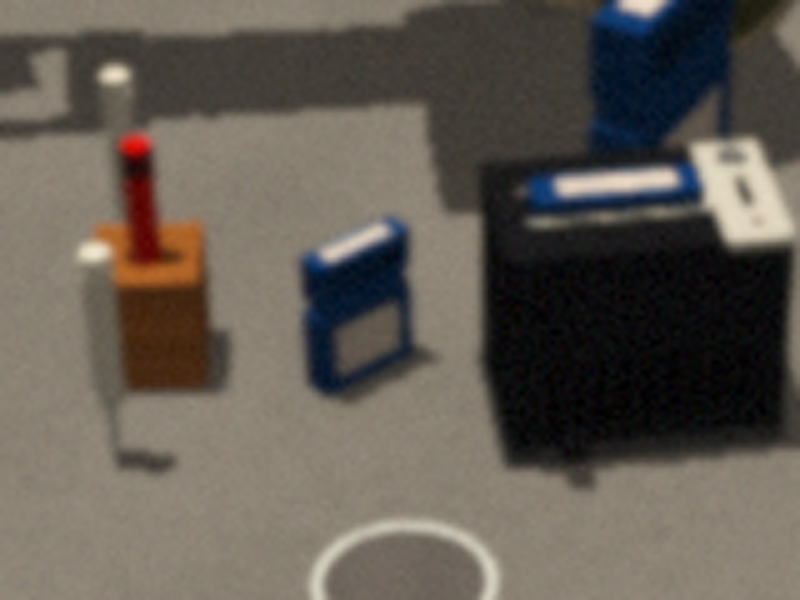

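View pics/c2.png

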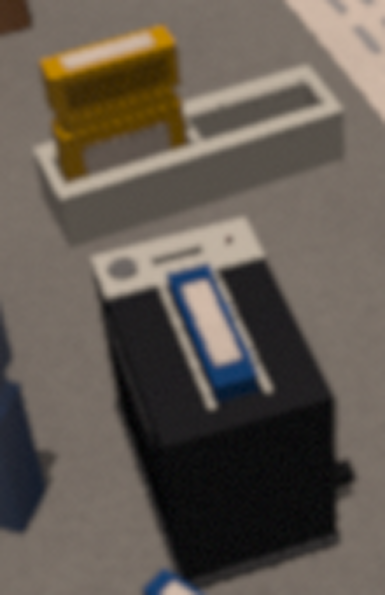

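```bash
python3 - <<'E'
from h import *
P={"dock":((282.5,230),(254,264)),"hole":((310.6,186.9),(245.1,196.9)),"well":((286.8,189.5),(250.1,223.2)),"pin":((188.4,202.9),(252.7,368.6)),"stand":((187.6,223.2),(252,383.1)),"seat":((185.5,208.8),(251.2,373.4)),"rack":((388.6,235.1),(244.8,178.4)),"slot":((396.7,244.5),(262.4,166.8)),"mug":((238.7,292.5),(385.2,279.6)),"stamp":((325.9,293.3),(352.8,210.6))}
for k,(a,b) in P.items(): print(k,*tri([("scene",a),("side",b)]))
E
```

```text
dock [ 0.5289 -0.0091 -0.0016] [0.8097334024569691, 1.0430550041318611]
hole [0.5287 0.0568 0.1314] [2.133133574584808, 2.7708916254462146]
well [ 0.5283 -0.0037  0.1223] [2.638117864496998, 3.5868620078883673]
pin [ 0.4944 -0.2544  0.0624] [0.45784004203274575, 0.8034893637545942]
stand [ 0.4922 -0.2564 -0.0013] [1.9882757416025916, 3.3590155411856264]
seat [ 0.4931 -0.2591  0.0458] [1.492156885759436, 2.6023333434614067]
rack [ 0.5462  0.2703 -0.0078] [1.581404827542632, 1.655059108726547]
slot [0.5966 0.2826 0.006 ] [0.17388643452565386, 0.17503839234102267]
mug [ 0.7721 -0.1123  0.0118] [0.2184486512238753, 0.2602793114287596]
stamp [0.7716 0.0845 0.0068] [0.009837018990885278, 0.00985707576225786]
```

I take the blue one standing in the dock's well as the middle-sized cartridge: the big one is loose behind and the small one is loose beside the stand. The red pin is the one in the wooden block. Next I turn the jaws along world y and move over the pin for a close look.

```bash
python3 -m crank '[0,0,0,0,0.9,0,0, 0,0,0,0,0.9,0,0, 0,0,0,0,0.9,0,0, 0,0,0,0,0.95,0,0, -1,0,-1,0,0,0,0, -1,0,-1,0,0,0,0, -1,0,-1,0,0,0,0, -1,0,-1,0,0,0,0, -1,0,-1,0,0,0,0, -1,0,-1,0,0,0,0]' ; python3 -m crank '[0,0,-0.45,0,0,0,0,0,0,0,0,0,0,0,0,0,0,0,0,0,0]'
python3 - <<'E'
from h import *
s=arm.observe(); print(s["tcp_pos"],np.array(s["ee_rot"]))
im=arm.grab_frame("wrist"); cv2.imwrite("pics/w1.png",im[:,:,::-1])
for q in ["pin","pin_stand","stand_seat","pin_tip"]:
    print(q,[(round(r["conf"],2),np.round(r["at"],1).tolist()) for r in arm.landmark_of("wrist",q)][:4])
E
```

```text
time_s: 2.7
tcp_pos: [0.4374, -0.2724, 0.2389]
ee_rot: [[-1.0, 0.0, -0.0], [0.0, -0.0, -1.0], [-0.0, -1.0, 0.0]]
force: [0.2, -0.6, 0.8]
width: 0.0881
time_s: 3.08
tcp_pos: [0.4356, -0.257, 0.2389]
ee_rot: [[-1.0, 0.0, -0.002], [0.002, -0.001, -1.0], [-0.0, -1.0, 0.001]]
force: [-0.1, 0.6, 0.1]
width: 0.088
[ 0.4356 -0.257   0.2389] [[-1.      0.     -0.0016]
 [ 0.0016 -0.0005 -1.    ]
 [-0.     -1.      0.0005]]
pin [(0.8, [279.0, 136.5]), (0.58, [286.8, 50.7])]
pin_stand [(0.79, [276.7, 135.8])]
stand_seat [(0.71, [279.0, 139.2])]
pin_tip [(0.7, [295.6, 200.5]), (0.57, [289.1, 57.2])]
```

View pics/w1.png

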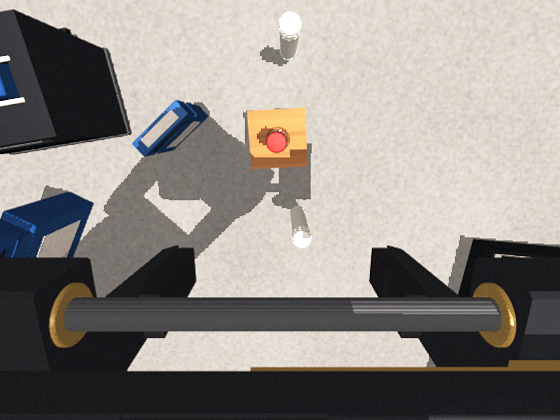

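The wrist view shows the red pin's top at about (277,141) on the orange stand, with white pins at (290,25) and (301,235). The small blue cartridge is at (170,125), the big one at (45,230) and the dock at upper left.

```bash
python3 - <<'E'
from h import *
im=arm.grab_frame("wrist").astype(int)
m=(im[...,0]>150)&(im[...,1]<90)&(im[...,2]<90)
ys,xs=np.nonzero(m); print(len(xs),xs.mean(),ys.mean(),xs.min(),xs.max(),ys.min(),ys.max())
c=cam("wrist")
print("top",atz("wrist",((xs.min()+xs.max())/2,(ys.min()+ys.max())/2),.136,c), "seat",atz("wrist",(279,139.2),.046,c))
for uv in [(290,22),(301,238)]: print("white top",atz("wrist",uv,.128,c),atz("wrist",uv,.09,c))
print("white base",atz("wrist",(289,57),0,c),atz("wrist",(296,201),0,c))
# stand top corners
x0=proj("wrist",[[.493-.028,-.256,.068]],c);print(x0)
cv2.imwrite("pics/w1c.png",cv2.resize(im[90:260,220:340].astype(np.uint8)[:,:,::-1],None,fx=4,fy=3.5,interpolation=2))
E
```

```text
84 275.70238095238096 142.13095238095238 266 286 132 152
top [ 0.4904 -0.253   0.136 ] seat [ 0.489  -0.2544  0.046 ]
white top [ 0.5751 -0.2636  0.128 ] [ 0.5859 -0.2644  0.09  ]
white top [ 0.409  -0.2739  0.128 ] [ 0.3952 -0.2763  0.09  ]
white base [ 0.5767 -0.2655  0.    ] [ 0.4117 -0.2749  0.    ]
[[280.4657 164.6643]]
```

View pics/w1c.png

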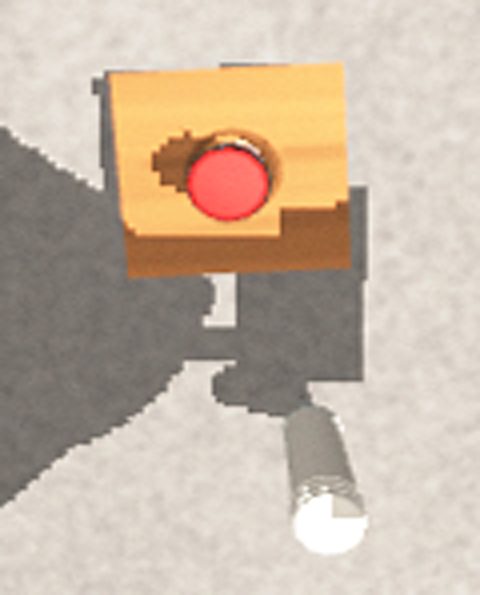

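```bash
python3 -m crank '[-0.7,0.4,-0.08,0,0,0,0, -0.675,0.6,0,0,0,0,0, 0,0.9,0,0,0,0,0, 0,0.95,0,0,0,0,0, 0,0.6,0,0,0,0,0, 0,0.4,0,0,0,0,0.3, 0,0,0,0,0,0,0.6]' 50
python3 - <<'E'
from h import *
s=arm.observe(); print(s["tcp_pos"],s["width"])
im=arm.grab_frame("wrist"); cv2.imwrite("pics/w2.png",im[:,:,::-1])
E
```

```text
time_s: 4.25
tcp_pos: [0.4908, -0.2526, 0.0839]
ee_rot: [[-1.0, -0.002, -0.001], [0.001, 0.001, -1.0], [0.002, -1.0, -0.001]]
force: [-0.1, 0.2, 0.6]
width: 0.0702
[ 0.4908 -0.2526  0.0839] 0.07018734577886751
```

View pics/w2.png

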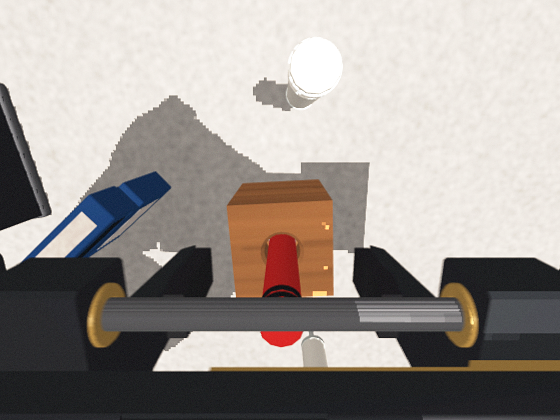

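The red pin at (282,280) stands between the fingers, centred. I close on it.

```bash
python3 -m crank '[0,0,0,0,0,0,0.8,0,0,0,0,0,0,1,0,0,0,0,0,0,1,0,0,0,0,0,0,1,0,0,0,0,0,0,1,0,0,0,0,0,0,1]' 50; python3 -m crank '[0,0,0,0,0,0,1,0,0,0,0,0,0,1]'; python3 -c "
from h import *
s=arm.observe(); print(s['force'],s['torque'],s['width'],s['tcp_pos'])"
```

```text
time_s: 5.05
tcp_pos: [0.4913, -0.2527, 0.0848]
ee_rot: [[-1.0, 0.0, -0.0], [0.0, 0.0, -1.0], [-0.0, -1.0, -0.0]]
force: [0.3, -0.1, 0.2]
width: 0.0145
time_s: 5.3
tcp_pos: [0.4913, -0.2527, 0.0848]
ee_rot: [[-1.0, 0.0, -0.0], [0.0, 0.0, -1.0], [-0.0, -1.0, -0.0]]
force: [-0.1, 0.5, 0.7]
width: 0.0149
[-0.1482  0.4845  0.6864] [0.0619 0.0054 0.0101] 0.014855713358685591 [ 0.4913 -0.2527  0.0848]
```

```bash
python3 -m crank '[0,-0.3,0,0,0,0,1, 0,-0.8,0,0,0,0,1, 0,-1,0,0,0,0,1, 0,-1,0,0,0,0,1, 0,-1,0,0,0,0,1, 0,-0.7,0,0,0,0,1,0,0,-1,0,0,0,1,0,0,-1,0,0,0,1,0,0,-1,0,0,0,1,0,0,-1,0,0,0,1]'; python3 -m crank '[0,0,-1,0,0,0,1, 0,0,-1,0,0,0,1, 0.2,0,-1,0,0,0,1, 0.2,0,-0.5,0,0,0,1,0,0,0,0,0,0,1,0,0,0,0,0,0,1]'; 
python3 - <<'E'
from h import *
s=arm.observe(); print(s["tcp_pos"],s["width"],s["force"])
im=arm.grab_frame("wrist"); cv2.imwrite("pics/w3.png",im[:,:,::-1])
for q in ["dock","dock_hole","dock_well","pin_tip","cartridge"]:
    print(q,[(round(r["conf"],2),np.round(r["at"],1).tolist()) for r in arm.landmark_of("wrist",q)][:4])
E
```

```text
time_s: 6.55
tcp_pos: [0.491, -0.0913, 0.2776]
ee_rot: [[-1.0, 0.001, -0.0], [0.0, -0.0, -1.0], [-0.001, -1.0, 0.0]]
force: [1.4, -0.1, -1.2]
width: 0.0147
time_s: 7.3
tcp_pos: [0.4755, 0.0468, 0.2771]
ee_rot: [[-1.0, 0.001, -0.001], [0.001, -0.0, -1.0], [-0.001, -1.0, 0.0]]
force: [-0.3, -0.4, -0.4]
width: 0.0146
[0.4755 0.0468 0.2771] 0.014602135048626272 [-0.3439 -0.3843 -0.4413]
dock []
dock_hole [(0.55, [273.0, 155.7]), (0.34, [326.8, 134.8])]
dock_well [(0.97, [342.3, 141.4])]
pin_tip [(0.7, [524.4, 97.2]), (0.63, [511.4, 223.7]), (0.6, [281.8, 224.1])]
cartridge [(0.86, [324.2, 136.6]), (0.81, [424.4, 162.0]), (0.75, [303.5, 255.1])]
```

View pics/w3.png

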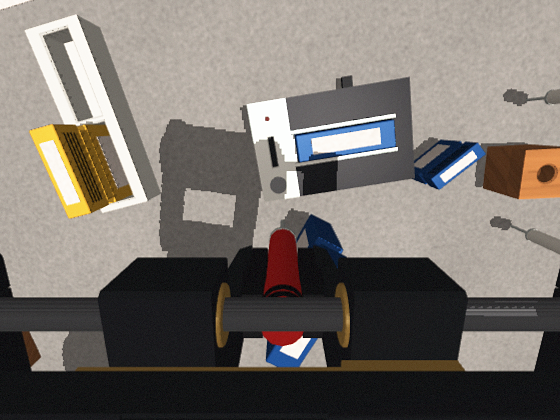

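The wrist view shows the dock deck with corners at about (247,104), (409,78), (413,178) and (262,201). The slot is dark at about (272,152), the cartridge top at (345,140), and the held pin points down at (283,230). I measure the dock's frame from a crop.

```bash
python3 - <<'E'
from h import *
im=arm.grab_frame("wrist"); c=cam("wrist")
cv2.imwrite("pics/w3c.png",cv2.resize(im[70:240,235:425][:,:,::-1],None,fx=4,fy=3.5,interpolation=2))
P=np.array([atz("wrist",u,.128,c) for u in [(247,104),(409,78),(413,178),(262,201),(272,152)]]); print(P)
E
```

```text
[[ 0.5606  0.0768  0.128 ]
 [ 0.5819 -0.0646  0.128 ]
 [ 0.4944 -0.0774  0.128 ]
 [ 0.4723  0.0651  0.128 ]
 [ 0.5186  0.0551  0.128 ]]
```

View pics/w3c.png

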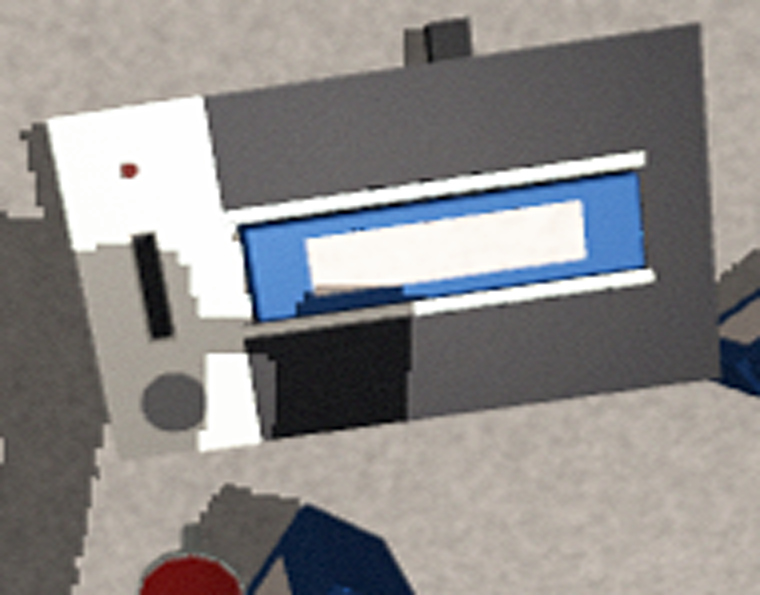

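Dock yaw is about 8.2° and the hole is near (0.519, 0.055). I turn the tool so its x lies along the slot, and hover over the hole.

```bash
python3 -m crank '[0,0,0,0,-0.72,0,1, 0,0,0,0,-0.71,0,1, -0.55,0,-0.03,0,0,0,1, -0.55,0,-0.026,0,0,0,1, 0,0.6,0,0,0,0,1, 0,0.65,0,0,0,0,1, 0,0,0,0,0,0,1,0,0,0,0,0,0,1]'; 
python3 - <<'E'
from h import *
s=arm.observe(); print(s["tcp_pos"],np.array(s["ee_rot"]),s["width"],s["force"])
im=arm.grab_frame("wrist"); c=cam("wrist"); cv2.imwrite("pics/w4.png",im[:,:,::-1])
cv2.imwrite("pics/w4c.png",cv2.resize(im[180:300,220:380][:,:,::-1],None,fx=5,fy=5,interpolation=2))
for q in ["dock_hole","pin_tip"]:
    print(q,[(round(r["conf"],2),np.round(r["at"],1).tolist()) for r in arm.landmark_of("wrist",q)][:4])
for n in ["scene","side"]:
    im=arm.grab_frame(n); cv2.imwrite(f"pics/{n}4.png",im[:,:,::-1])
    for q in ["dock_hole","pin_tip"]:
        print(n,q,[(round(r["conf"],2),np.round(r["at"],1).tolist()) for r in arm.landmark_of(n,q)][:4])
E
```

```text
time_s: 8.65
tcp_pos: [0.519, 0.0557, 0.2278]
ee_rot: [[-0.99, 0.001, 0.142], [-0.142, -0.0, -0.99], [-0.001, -1.0, 0.0]]
force: [-0.0, -0.2, -0.6]
width: 0.0147
[0.519  0.0557 0.2278] [[-0.9898  0.0014  0.1422]
 [-0.1422 -0.0002 -0.9898]
 [-0.0014 -1.      0.0004]] 0.014707281824938358 [-0.0152 -0.2419 -0.59  ]
dock_hole [(0.94, [283.3, 211.9])]
pin_tip [(0.6, [554.5, 176.3]), (0.55, [277.0, 221.4]), (0.42, [520.8, 239.4])]
scene dock_hole [(0.68, [308.5, 188.9]), (0.34, [397.4, 245.7]), (0.27, [389.9, 235.3])]
scene pin_tip [(0.71, [308.3, 177.7]), (0.7, [182.3, 242.0]), (0.57, [186.7, 205.6])]
side dock_hole [(0.66, [245.6, 194.4])]
side pin_tip [(0.89, [206.7, 409.0]), (0.83, [305.8, 380.0]), (0.46, [237.1, 192.7])]
```

View pics/w4c.png

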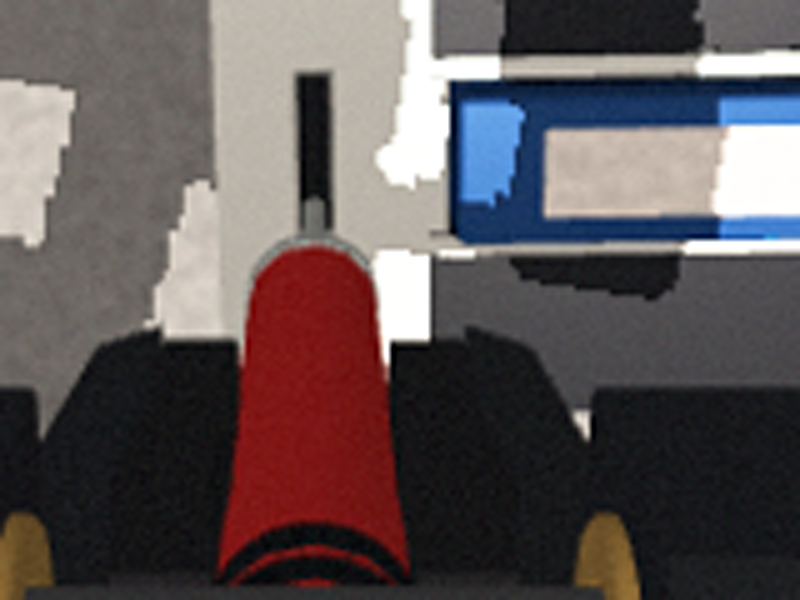

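The needle tip at crop (315,200) lies on the slot's centreline (314). Next I check where the far slot end is along the slot relative to the TCP.

```bash
python3 - <<'E'
from h import *
s=arm.observe(); c=cam("wrist"); R=np.array(s["ee_rot"]);p=np.array(s["tcp_pos"])
for uv,z in [((220+314.5/5,180+72/5),.128),((220+315/5,180+200/5),p[2]-.0768),((283.3,211.9),.128)]:
    X=atz("wrist",uv,z,c); print(X, (R.T@(X-p))*1000)
E
```

```text
[0.5324 0.0561 0.128 ] [-13.754   98.9311   1.6847]
[0.518  0.054  0.1501] [ 0.8123 76.7999  1.7184]
[0.5183 0.0537 0.128 ] [ 0.6293 98.9279  2.0124]
```

```bash
python3 -m crank '[0,0.25,0,0,0,0,1, 0,0.25,0,0,0,0,1, 0,0,0,0,0,0,1]'; python3 -c "
from h import *
im=arm.grab_frame('wrist');s=arm.observe(); print(s['tcp_pos'],s['force'])
cv2.imwrite('pics/w5c.png',cv2.resize(im[180:300,220:380][:,:,::-1],None,fx=5,fy=5,interpolation=2))"
```

```text
time_s: 9.48
tcp_pos: [0.5181, 0.0559, 0.2056]
ee_rot: [[-0.99, -0.002, 0.142], [-0.142, 0.0, -0.99], [0.002, -1.0, -0.001]]
force: [-0.2, 0.2, -1.0]
width: 0.0144
[0.5184 0.0558 0.2062] [ 0.0447  0.9998 -0.0003]
```

View pics/w5c.png

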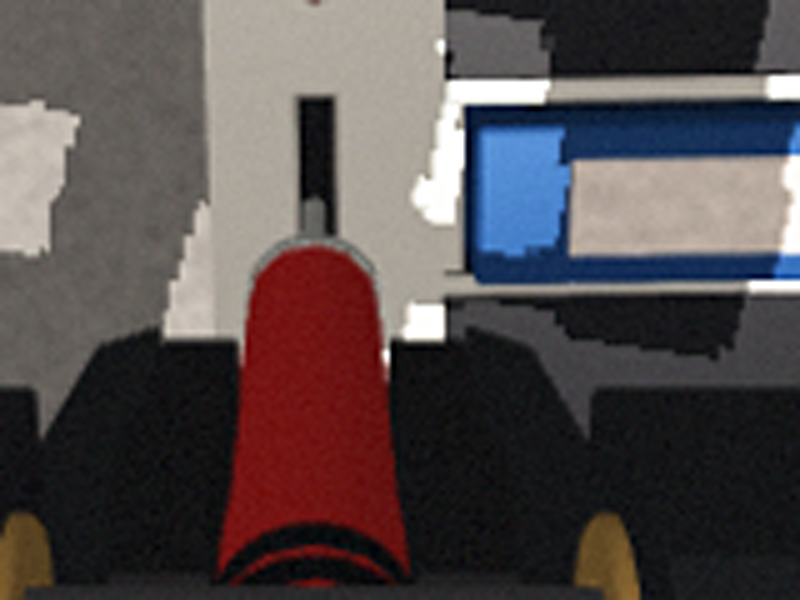

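```bash
python3 -m crank '[0,0.05,0,0,0,0,1, 0,0.03,0,0,0,0,1]';python3 -m crank '[0,0.025,0,0,0,0,1, 0,0.025,0,0,0,0,1]';python3 -m crank '[0,0.05,0,0,0,0,1,0,0.05,0,0,0,0,1, 0,0.05,0,0,0,0,1]'
```

```text
time_s: 9.78
tcp_pos: [0.5186, 0.0558, 0.2036]
ee_rot: [[-0.99, 0.0, 0.142], [-0.142, -0.0, -0.99], [-0.0, -1.0, 0.0]]
force: [-0.1, 0.3, -0.6]
width: 0.0149
time_s: 10.02
tcp_pos: [0.5186, 0.0558, 0.2016]
ee_rot: [[-0.99, 0.0, 0.142], [-0.142, 0.0, -0.99], [-0.0, -1.0, 0.0]]
force: [-0.9, -0.6, -1.7]
width: 0.015
time_s: 10.4
tcp_pos: [0.5185, 0.0558, 0.1954]
ee_rot: [[-0.99, -0.0, 0.142], [-0.142, -0.0, -0.99], [0.0, -1.0, 0.0]]
force: [0.2, 0.6, -0.0]
width: 0.0146
```

The needle is inside the slot with no contact. I approach the guard in small steps.

```bash
python3 -m crank '[0,0.06,0,0,0,0,1, 0,0.05,0,0,0,0,1,0,0,0,0,0,0,1]'; for i in 1 2 3; do python3 -m crank '[0,0.015,0,0,0,0,1]' | egrep 'tcp|force'; done
```

```text
time_s: 10.78
tcp_pos: [0.5185, 0.0558, 0.191]
ee_rot: [[-0.99, -0.0, 0.142], [-0.142, 0.0, -0.99], [0.0, -1.0, -0.0]]
force: [-0.0, 0.1, 0.6]
width: 0.0146
tcp_pos: [0.5186, 0.0558, 0.1906]
force: [0.3, 0.4, 0.2]
tcp_pos: [0.5186, 0.0558, 0.19]
force: [-0.3, 0.4, -0.3]
tcp_pos: [0.5186, 0.0558, 0.1893]
force: [-0.4, 0.4, -0.4]
```

```bash
for i in 1 2; do python3 -m crank '[0,0.012,0,0,0,0,1]' | egrep 'tcp|force'; done
```

```text
tcp_pos: [0.5186, 0.0558, 0.1889]
force: [-0.1, -0.2, -0.8]
tcp_pos: [0.5186, 0.0558, 0.1884]
force: [-0.5, -0.5, 0.2]
```

```bash
python3 -m crank '[0,0.01,0,0,0,0,1]' | egrep 'tcp|force'; python3 -m crank '[0,0.0,0,0,0,0,1]' | egrep 'tcp|force'
```

```text
tcp_pos: [0.5186, 0.0558, 0.1882]
force: [-1.1, 0.3, 1.8]
tcp_pos: [0.5186, 0.0558, 0.1882]
force: [-0.7, -0.5, 1.0]
```

```bash
python3 -m crank '[0,0.01,0,0,0,0,1]' | egrep 'tcp|force'; python3 -m crank '[0,0.0,0,0,0,0,1]' | egrep 'tcp|force'
```

```text
tcp_pos: [0.5187, 0.0558, 0.1879]
force: [-1.0, 1.1, 4.7]
tcp_pos: [0.5187, 0.0558, 0.1879]
force: [-0.1, -0.9, 4.0]
```

Contact with the guard at TCP z 0.188 (4 N, gently stiff at roughly 8 N/mm). I slide along the slot under this light preload and watch for the force to vanish.

```bash
for i in 1 2 3 4 5; do python3 -m crank '[-0.03,0,0,0,0,0,1]' | egrep 'tcp|force'; done
```

```text
tcp_pos: [0.5194, 0.056, 0.1878]
force: [-3.4, -0.4, 5.7]
tcp_pos: [0.5201, 0.0561, 0.1877]
force: [-5.5, -1.4, 7.0]
tcp_pos: [0.521, 0.0562, 0.1876]
force: [-5.8, -0.6, 7.7]
tcp_pos: [0.5221, 0.0564, 0.1876]
force: [-6.6, -1.0, 7.8]
tcp_pos: [0.5232, 0.0566, 0.1876]
force: [-6.7, -1.0, 9.2]
```

Friction is strong and the force is building, so I stop sliding, lift off, and probe by hopping instead.

```bash
python3 -m crank '[0,-0.05,0,0,0,0,1,0,0,0,0,0,0,1]' | egrep 'tcp|force'; python3 -c "
from h import *
im=arm.grab_frame('wrist');s=arm.observe(); print(s['tcp_pos'],s['force'])
cv2.imwrite('pics/w6c.png',cv2.resize(im[180:300,220:380][:,:,::-1],None,fx=5,fy=5,interpolation=2))"
```

```text
tcp_pos: [0.5246, 0.0567, 0.1894]
force: [-0.2, 0.1, -0.8]
[0.5246 0.0567 0.1893] [ 0.3272 -0.008  -0.4958]
```

View pics/w6c.png

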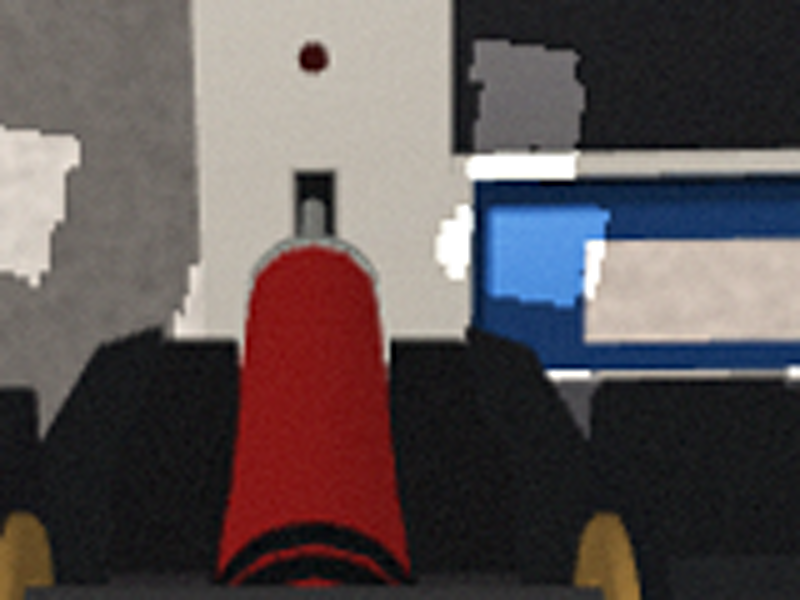

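```bash
python3 -m crank '[0,0.045,0,0,0,0,1,0,0,0,0,0,0,1]' | egrep 'tcp|force'; python3 -m crank '[0,-0.045,0,0,0,0,1,-0.06,0,0,0,0,0,1, 0,0.045,0,0,0,0,1,0,0,0,0,0,0,1]' | egrep 'tcp|force';
```

```text
tcp_pos: [0.5247, 0.0567, 0.1879]
force: [0.3, -0.1, 2.7]
tcp_pos: [0.5267, 0.057, 0.1875]
force: [-0.4, -0.0, 0.3]
```

No force at z 0.1875, so this is the opening. I shift 0.8 mm further to centre and go down towards the catch.

```bash
python3 -m crank '[-0.02,0,0,0,0,0,1,0,0.015,0,0,0,0,1,0,0,0,0,0,0,1]' | egrep 'tcp|force'; python3 -m crank '[0,0.015,0,0,0,0,1,0,0,0,0,0,0,1]' | egrep 'tcp|force'; 
```

```text
tcp_pos: [0.5276, 0.0571, 0.1872]
force: [0.1, -0.2, -0.1]
tcp_pos: [0.5276, 0.0572, 0.1865]
force: [-0.1, 0.9, -0.8]
```

```bash
python3 -m crank '[0,0.015,0,0,0,0,1,0,0,0,0,0,0,1]' | egrep 'tcp|force'; python3 -m crank '[0,0.015,0,0,0,0,1,0,0,0,0,0,0,1]' | egrep 'tcp|force'; 
```

```text
tcp_pos: [0.5276, 0.0571, 0.186]
force: [0.3, 1.0, -0.5]
tcp_pos: [0.5277, 0.0571, 0.1854]
force: [0.1, -0.3, 0.4]
```

```bash
for i in 1 2 3 4; do python3 -m crank '[0,0.0125,0,0,0,0,1,0,0,0,0,0,0,1]' | egrep 'tcp|force'; done
```

```text
tcp_pos: [0.5277, 0.0571, 0.1848]
force: [0.3, -0.5, -0.8]
tcp_pos: [0.5277, 0.0571, 0.1845]
force: [-0.2, -0.4, 0.3]
tcp_pos: [0.5277, 0.0571, 0.1841]
force: [0.4, 0.1, 2.5]
tcp_pos: [0.5278, 0.0571, 0.1835]
force: [0.8, 0.1, 3.2]
```

```bash
for i in 1 2 3 4 5 6; do python3 -m crank '[0,0.0125,0,0,0,0,1]' | egrep 'tcp|force'; done
```

```text
tcp_pos: [0.5278, 0.0571, 0.1831]
force: [-0.2, -0.1, 6.3]
tcp_pos: [0.5278, 0.0571, 0.1827]
force: [-0.8, -0.4, 5.5]
tcp_pos: [0.5278, 0.0571, 0.1823]
force: [-1.0, 0.7, 5.4]
tcp_pos: [0.5278, 0.0571, 0.1818]
force: [0.1, 0.5, 6.3]
tcp_pos: [0.5278, 0.0571, 0.1813]
force: [-1.4, -0.2, 6.1]
tcp_pos: [0.5279, 0.0571, 0.1808]
force: [-0.7, 0.6, 6.4]
```

```bash
for i in 1 2 3; do python3 -m crank '[0,0.0125,0,0,0,0,1]' | egrep 'tcp|force'; done; python3 -c "
from h import *
im=arm.grab_frame('wrist');s=arm.observe(); print(s['tcp_pos'],s['force'])
cv2.imwrite('pics/w7.png',im[:,:,::-1])
im=arm.grab_frame('side');cv2.imwrite('pics/s7.png',cv2.resize(im[125:295,170:300][:,:,::-1],None,fx=4,fy=3.5,interpolation=2))"
```

```text
tcp_pos: [0.5278, 0.0571, 0.1803]
force: [0.0, 0.1, 5.4]
tcp_pos: [0.5279, 0.0571, 0.1798]
force: [-0.9, 0.4, 7.5]
tcp_pos: [0.5278, 0.0572, 0.1793]
force: [-1.0, 0.4, 5.8]
[0.5278 0.0571 0.1792] [-0.842   0.6459  6.4091]
```

View pics/w7.png

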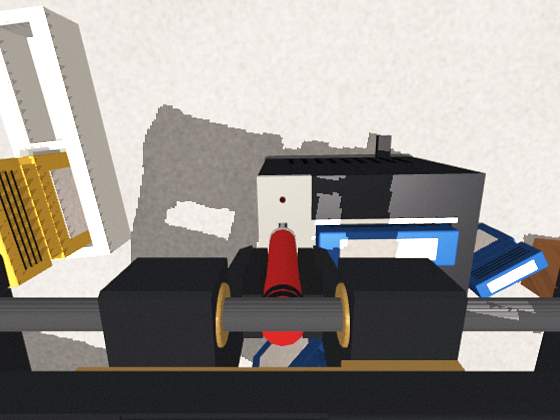

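View pics/s7.png

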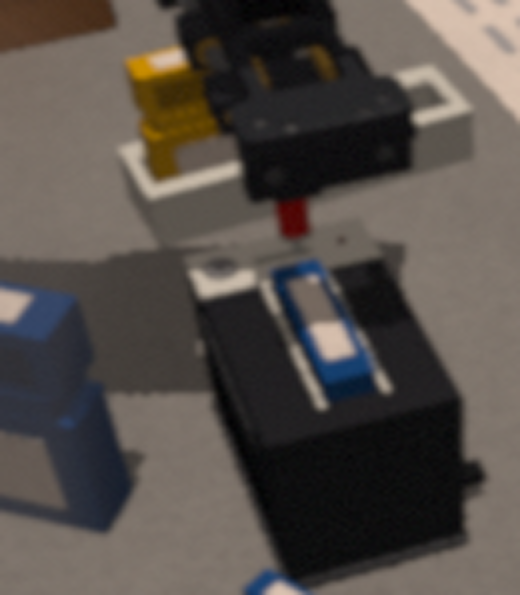

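```bash
python3 -m crank '[0,0,0,0,0,0,1,0,0,0,0,0,0,1,0,0,0,0,0,0,1,0,0,0,0,0,0,1]' | egrep 'tcp|force'; python3 -c "
from h import *
im=arm.grab_frame('side');cv2.imwrite('pics/s8.png',cv2.resize(im[125:295,170:300][:,:,::-1],None,fx=4,fy=3.5,interpolation=2))"
```

```text
tcp_pos: [0.5279, 0.0571, 0.1793]
force: [-0.0, 0.5, 6.4]
```

View pics/s8.png

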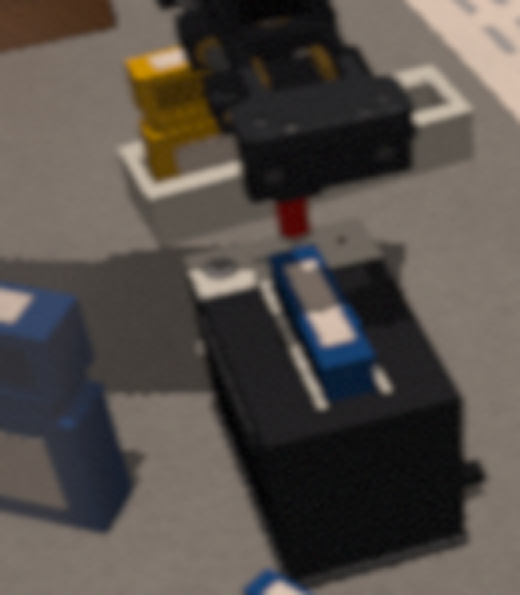

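The cartridge has begun rising (its top edge moved from about (345,360) to (345,340) in the crop). I keep holding.

```bash
python3 -m crank '[0,0,0,0,0,0,1,0,0,0,0,0,0,1,0,0,0,0,0,0,1,0,0,0,0,0,0,1,0,0,0,0,0,0,1,0,0,0,0,0,0,1,0,0,0,0,0,0,1,0,0,0,0,0,0,1,0,0,0,0,0,0,1,0,0,0,0,0,0,1]' | egrep 'tcp|force';python3 -m crank '[0,0,0,0,0,0,1,0,0,0,0,0,0,1,0,0,0,0,0,0,1,0,0,0,0,0,0,1]' | egrep 'tcp|force'; python3 -c "
from h import *
im=arm.grab_frame('side');cv2.imwrite('pics/s9.png',cv2.resize(im[125:295,170:300][:,:,::-1],None,fx=4,fy=3.5,interpolation=2))"
```

```text
tcp_pos: [0.5278, 0.0571, 0.1793]
force: [-0.7, -0.3, 6.0]
tcp_pos: [0.5278, 0.0571, 0.1793]
force: [-1.0, -0.7, 6.1]
```

View pics/s9.png

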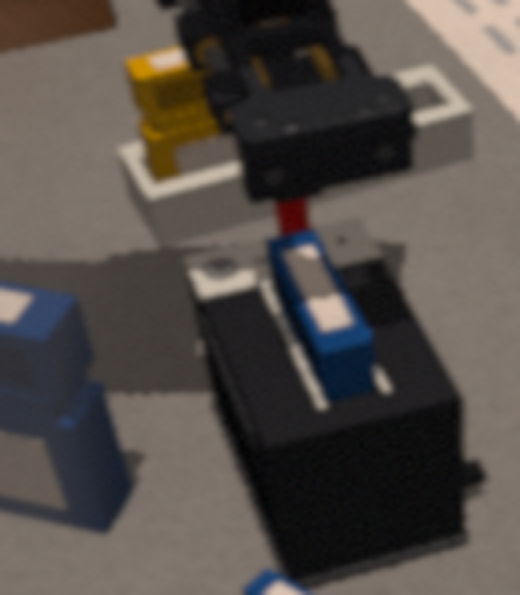

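```bash
python3 -c "
from h import *
a=np.radians(8.2);R=np.array([[np.cos(a),-np.sin(a)],[np.sin(a),np.cos(a)]])
for z in (.128,.138,.15,.157,.164):
    X=[np.r_[R@q+[.5288,-.0099],z] for q in [(-.012,-.0435),(.012,-.0435),(.012,.0435),(-.012,.0435)]]
    print(z,((proj('side',X)-[170,125])*[4,3.5]).round(0).tolist())
"; python3 -m crank '[0,0,0,0,0,0,1,0,0,0,0,0,0,1,0,0,0,0,0,0,1,0,0,0,0,0,0,1,0,0,0,0,0,0,1,0,0,0,0,0,0,1]' | egrep 'tcp|force'; python3 -c "
from h import *
im=arm.grab_frame('side');cv2.imwrite('pics/s10.png',cv2.resize(im[125:295,170:300][:,:,::-1],None,fx=4,fy=3.5,interpolation=2))"
```

```text
0.128 [[317.0, 400.0], [369.0, 387.0], [314.0, 273.0], [265.0, 284.0]]
0.138 [[315.0, 386.0], [368.0, 374.0], [312.0, 260.0], [263.0, 271.0]]
0.15 [[313.0, 370.0], [366.0, 358.0], [310.0, 244.0], [260.0, 255.0]]
0.157 [[312.0, 361.0], [366.0, 348.0], [309.0, 234.0], [259.0, 245.0]]
0.164 [[310.0, 351.0], [365.0, 338.0], [308.0, 225.0], [257.0, 235.0]]
tcp_pos: [0.5278, 0.0571, 0.1793]
force: [-0.9, 0.3, 6.7]
```

View pics/s10.png

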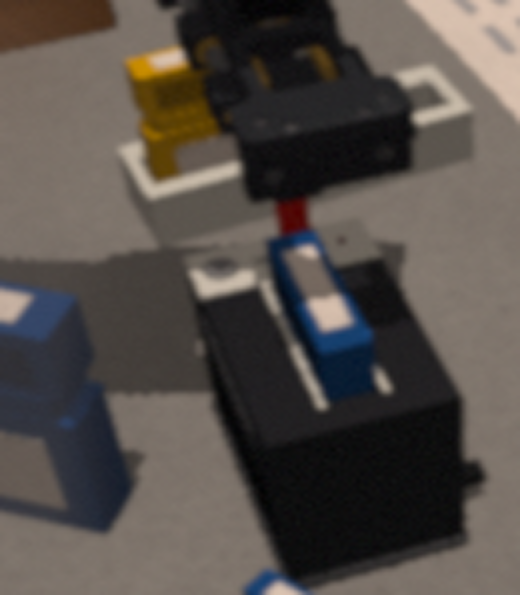

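The cartridge no longer moves between the last two pictures, and its top edge at crop rows 330–350 matches the predicted 338–351 for 36 mm proud. It is fully up, so I draw the pin straight out and carry it back.

```bash
python3 -m crank '[0,-0.1,0,0,0,0,1,0,-0.25,0,0,0,0,1,0,-0.5,0,0,0,0,1,0,-0.8,0,0,0,0,1,0,-0.85,0,0,0,0,1,0,0,0,0,0.72,0,1,0,0,0,0,0.71,0,1,0.3,0,1,0,0,0,1,0.3,0,1,0,0,0,1,0.31,0,1,0,0,0,1]'; python3 -m crank '[0,0,1,0,0,0,1,0,0,1,0,0,0,1,0,0,1,0,0,0,1,0,0,1,0,0,0,1,0,0,0.745,0,0,0,1,0,0,0,0,0,0,1,0,0,0,0,0,0,1]'; python3 -c "
from h import *
im=arm.grab_frame('wrist');cv2.imwrite('pics/w11.png',im[:,:,::-1])
s=arm.observe();print(s['tcp_pos'],s['joint_pos'])"
```

```text
time_s: 21.32
tcp_pos: [0.4907, -0.0639, 0.2791]
ee_rot: [[-1.0, -0.0, 0.0], [-0.0, 0.0, -1.0], [0.0, -1.0, -0.0]]
force: [0.8, -0.5, -0.0]
width: 0.0147
time_s: 22.2
tcp_pos: [0.4911, -0.2519, 0.279]
ee_rot: [[-1.0, -0.0, 0.0], [-0.0, 0.0, -1.0], [0.0, -1.0, -0.0]]
force: [0.4, -0.3, -0.7]
width: 0.0147
[ 0.4912 -0.2517  0.2791] [-39.4232  20.5741  69.5523   0.0129  89.8834  50.5375]
```

View pics/w11.png

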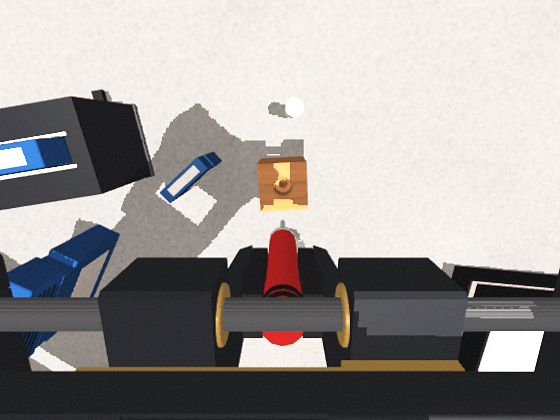

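```bash
python3 -m crank '[0,0.7,0.025,0,0,0,1,0,0.9,0,0,0,0,1,0,0.9,0,0,0,0,1,0,0.6,0,0,0,0,1,0,0,0,0,0,0,1,0,0,0,0,0,0,1]'; python3 -c "
from h import *
im=arm.grab_frame('wrist');cv2.imwrite('pics/w12.png',cv2.resize(im[180:300,220:380][:,:,::-1],None,fx=5,fy=5,interpolation=2))
s=arm.observe();print(s['tcp_pos'],s['force'])"
```

```text
time_s: 23.0
tcp_pos: [0.4917, -0.2535, 0.1562]
ee_rot: [[-1.0, 0.002, 0.0], [-0.0, -0.001, -1.0], [-0.002, -1.0, 0.001]]
force: [0.5, -0.6, -0.2]
width: 0.015
[ 0.4918 -0.2536  0.1563] [0.4784 0.3235 0.2829]
```

View pics/w12.png

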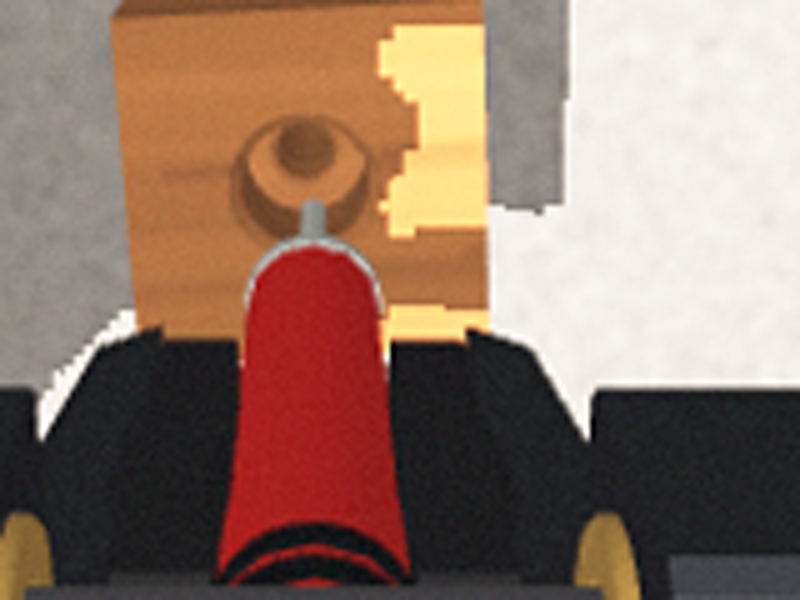

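The socket rim centre is at crop (303,178) and the tip at (313,203). A small shift left is needed.

```bash
python3 -c "
from h import *
s=arm.observe();c=cam('wrist');p=np.array(s['tcp_pos'])
print(p, atz('wrist',(220+303/5,180+177/5),.068,c), atz('wrist',(220+304/5,180+148/5),.046,c), atz('wrist',(220+313/5,180+203/5),p[2]-.0768,c))"
```

```text
[ 0.4918 -0.2536  0.1563] [ 0.4915 -0.2538  0.068 ] [ 0.4904 -0.2539  0.046 ] [ 0.4908 -0.2553  0.0795]
```

```bash
python3 -m crank '[0,0,-0.035,0,0,0,1,0,0.4,0,0,0,0,1,0,0.4,0,0,0,0,1,0,0,0,0,0,0,1]'|egrep 'tcp|force'; python3 -m crank '[0,0.3,0,0,0,0,1,0,0.3,0,0,0,0,1,0,0.15,0,0,0,0,1,0,0.1,0,0,0,0,1,0,0,0,0,0,0,1]'|egrep 'tcp|force'
```

```text
tcp_pos: [0.491, -0.252, 0.1226]
force: [0.5, -0.5, -0.9]
tcp_pos: [0.4912, -0.2522, 0.0887]
force: [-0.9, 0.4, -0.3]
```

```bash
python3 -m crank '[0,0.06,0,0,0,0,1,0,0.02,0,0,0,0,1]'|egrep 'tcp|force'; python3 -m crank '[0,0.015,0,0,0,0,1,0,0,0,0,0,0,1]'|egrep 'tcp|force'
```

```text
tcp_pos: [0.4912, -0.2523, 0.0857]
force: [0.4, 0.4, 0.0]
tcp_pos: [0.4912, -0.2523, 0.0851]
force: [0.3, -0.1, -0.6]
```

The pin is in the socket at its pickup height. I release and rise.

```bash
python3 -m crank '[0,0,0,0,0,0,0.6,0,0,0,0,0,0,0.4,0,0,0,0,0,0,0.2,0,0,0,0,0,0,0.2]'; python3 -c "
from h import *
im=arm.grab_frame('wrist');cv2.imwrite('pics/w13.png',im[:,:,::-1])
s=arm.observe();print(s['tcp_pos'],s['force'])"
```

```text
time_s: 25.18
tcp_pos: [0.4912, -0.2523, 0.0851]
ee_rot: [[-1.0, 0.0, -0.0], [0.0, -0.0, -1.0], [-0.0, -1.0, 0.0]]
force: [0.6, 0.2, -0.3]
width: 0.0525
[ 0.4912 -0.2523  0.0851] [0.2789 0.572  0.2332]
```

View pics/w13.png

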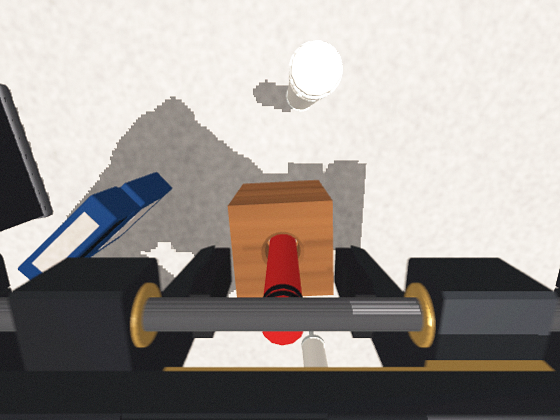

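The pin stands upright in its stand at (282,280), free of the fingers. I rise and turn the jaws onto the cartridge's thickness (+98.2° about world z), then look.

```bash
python3 -m crank '[0,-0.6,0,0,0,0,0.2,0,-1,0,0,0,0,0.2,0,-1,0,0,-0.5,0,0.2,0,-1,0,0,-1,0,0.2,0,-1,0,0,-1,0,0.2,0,-0.4,0,0,-1,0,0.2,0,0,0,0,-1,0,0.2,0,0,0,0,-1,0,0.2,0,0,0,0,-1,0,0.2,0,0,0,0,-1,0,0.2]'|egrep 'time|tcp|rot'; python3 -m crank '[0,0,0,0,-1,0,0.2,0,0,0,0,-1,0,0.2,0,0,0,0,-1,0,0.2,0,0,0,0,-1,0,0.2,0,0,0,0,-1,0,0.2,0,0,0,0,-1,0,0.2,0,0,0,0,-1,0,0.2,0,0,0,0,-1,0,0.2,0,0,0,0,-1,0,0.2,0,0,0,0,-0.64,0,0.2]'|egrep 'time|tcp|rot';  python3 -m crank '[-0.98,0,0.3,0,0,0,0.2,-0.98,0,0.3,0,0,0,0.2,-0.98,0,0.3,0,0,0,0.2,-0.98,0,0.3,0,0,0,0.2,-0.97,0,0.3,0,0,0,0.2,-0.97,0,0.3,0,0,0,0.2,0,0,0,0,0,0,0.2,0,0,0,0,0,0,0.2]'|egrep 'time|tcp|rot';python3 - <<'E'
from h import *
im=arm.grab_frame('wrist');cv2.imwrite('pics/w14.png',im[:,:,::-1]); c=cam('wrist')
s=arm.observe();print(s['tcp_pos'],np.array(s["ee_rot"]),s['joint_pos'])
for q in ["cartridge","dock_well","dock_hole","rack_slot","rack"]:
    print(q,[(round(r["conf"],2),np.round(r["at"],1).tolist()) for r in arm.landmark_of("wrist",q)][:4])
for n in ["scene","side"]:
    im=arm.grab_frame(n); cv2.imwrite(f"pics/{n}14.png",im[:,:,::-1])
E
```

```text
time_s: 26.48
tcp_pos: [0.4911, -0.2522, 0.2851]
ee_rot: [[-0.73, -0.0, 0.684], [-0.684, 0.0, -0.73], [-0.0, -1.0, -0.0]]
time_s: 27.72
tcp_pos: [0.4911, -0.2522, 0.285]
ee_rot: [[0.145, -0.0, 0.989], [-0.989, 0.0, 0.145], [-0.0, -1.0, -0.0]]
time_s: 28.72
tcp_pos: [0.529, -0.0105, 0.285]
ee_rot: [[0.142, -0.0, 0.99], [-0.99, -0.0, 0.142], [0.0, -1.0, -0.0]]
[ 0.529  -0.0108  0.285 ] [[ 0.1417 -0.0002  0.9899]
 [-0.9899 -0.0002  0.1417]
 [ 0.0002 -1.     -0.0002]] [-13.9937  18.      72.4625  -0.0152  89.5463 -22.1406]
cartridge [(0.56, [283.0, 183.6]), (0.55, [248.2, 262.9]), (0.34, [234.2, 327.3])]
dock_well [(0.6, [282.8, 194.4])]
dock_hole [(0.65, [284.3, 131.2])]
rack_slot []
rack [(0.38, [435.9, 262.3])]
```

View pics/w14.png

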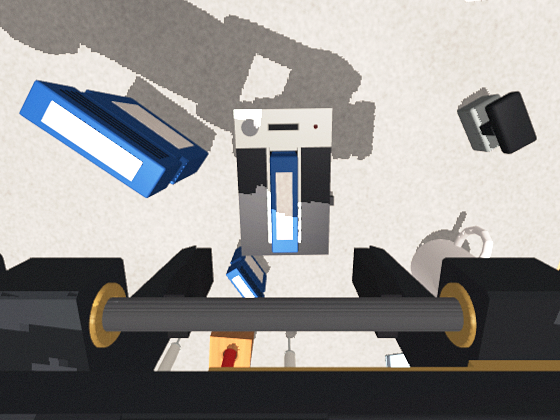

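View pics/side14.png

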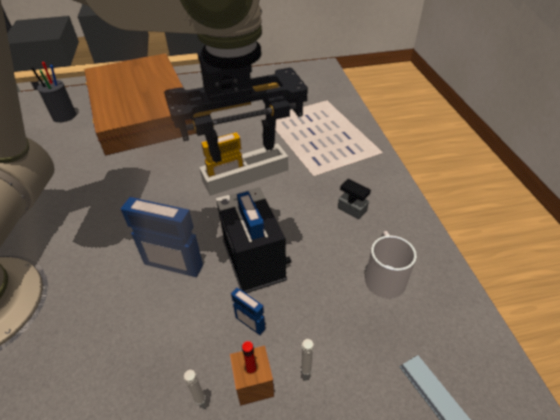

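The wrist view shows the ejected cartridge's top at about (285,200), aligned with the jaws. The big blue one is at (110,140), and the mug and stamp are at right. In the side view the red pin stands in the stand at (249,357).

```bash
python3 - <<'E'
from h import *
im=cv2.imread('pics/w14.png'); c=cam('wrist')
cv2.imwrite('pics/w14c.png',cv2.resize(im[100:260,230:340],None,fx=5,fy=3.5,interpolation=2))
s=arm.observe();R=np.array(s["ee_rot"]);p=np.array(s['tcp_pos'])
for z in (.13,.16,.19):
    for uv in [(150,196),(207,155)]: print(z,(R.T@(atz('wrist',uv,z,c)-p)*1000).round(0))
b=im.astype(int); m=(b[...,0]>90)&(b[...,0]>b[...,2]+50)
for r in range(152,252,12): 
    xs=np.nonzero(m[r,260:310])[0]+260; print(r,xs.min(),xs.max())
E
```

```text
0.13 [  -0.  155. -130.]
0.13 [-40. 155. -72.]
0.16 [  -7.  125. -118.]
0.16 [-42. 125. -65.]
0.19 [ -13.   95. -105.]
0.19 [-45.  95. -58.]
152 272 294
164 270 297
176 270 297
188 271 297
200 271 297
212 271 297
224 272 297
236 272 297
248 272 297
```

View pics/w14c.png

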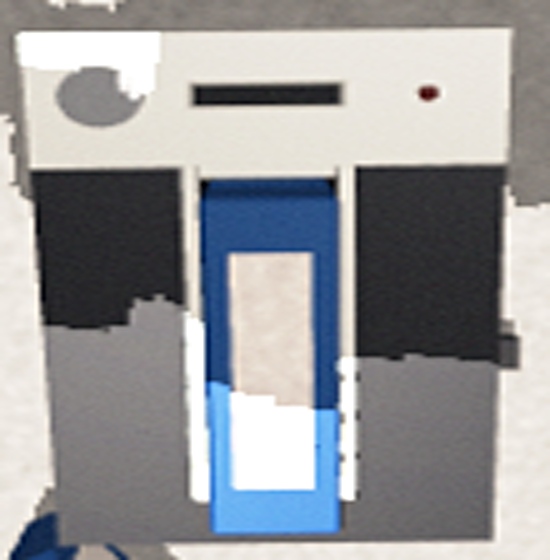

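```bash
python3 - <<'E'
from h import *
c=cam('wrist');s=arm.observe();R=np.array(s["ee_rot"]);p=np.array(s['tcp_pos'])
for uv in [(284,155.7),(284.7,252)]: print((R.T@(atz('wrist',uv,.164,c)-p)*1000).round(1))
K=[]
for n in ["wrist","side"]: pass
print(tri([("side",(157,209)),("wrist",(93,141))]), tri([("side",(190,212)),("wrist",(67.,83.))]), tri([("side",(190,218)),("wrist",(150,196))]),tri([("side",(124,205)),("wrist",(20,115))]))
# rack: scene picture networks
for n in ["side","scene"]:
    for q in ["rack","rack_slot","cartridge_b"]:
        print(n,q,[(round(r["conf"],2),np.round(r["at"],1).tolist()) for r in arm.landmark_of(n,q)][:4])
E
```

```text
[-42.1 121.1   0.2]
[ 44.5 121.1   1. ]
(array([0.3689, 0.0202, 0.1639]), [2.0305342743369716, 4.9276934281979985]) (array([0.3909, 0.0448, 0.1583]), [25.145251077956637, 69.3362544515082]) (array([ 0.4225, -0.0186,  0.1691]), [4.064365346703009, 8.637919920151957]) (array([0.3153, 0.0334, 0.1718]), [1.1155196638025888, 3.139843267973199])
side rack [(0.82, [246.2, 177.3])]
side rack_slot [(0.64, [265.4, 163.7])]
side cartridge_b [(0.94, [170.7, 268.4]), (0.85, [222.2, 177.5]), (0.66, [247.1, 175.8]), (0.63, [248.8, 321.9])]
scene rack [(0.69, [388.8, 236.0])]
scene rack_slot [(0.7, [396.1, 246.4])]
scene cartridge_b [(0.59, [377.5, 222.2]), (0.56, [234.3, 223.5])]
```

```bash
python3 -m crank '[0.03,0.6,-0.01,0,0,0,0.4,0,1,0,0,0,0,0.4,0,1,0,0,0,0,0.4,0,0.7,0,0,0,0,0.4,0,0.35,0,0,0,0,0.4,0,0.125,0,0,0,0,0.4,0,0,0,0,0,0,0.4]' 35; python3 -c "
from h import *
im=arm.grab_frame('wrist');cv2.imwrite('pics/w15.png',im[:,:,::-1])
s=arm.observe();print(s['tcp_pos'],s['force'])"
```

```text
time_s: 30.3
tcp_pos: [0.5292, -0.0113, 0.1347]
ee_rot: [[0.143, 0.001, 0.99], [-0.99, -0.0, 0.143], [0.0, -1.0, 0.001]]
force: [0.1, 0.1, 0.2]
width: 0.0528
[ 0.5293 -0.0113  0.1349] [ 0.142   0.2401 -0.2998]
```

View pics/w15.png

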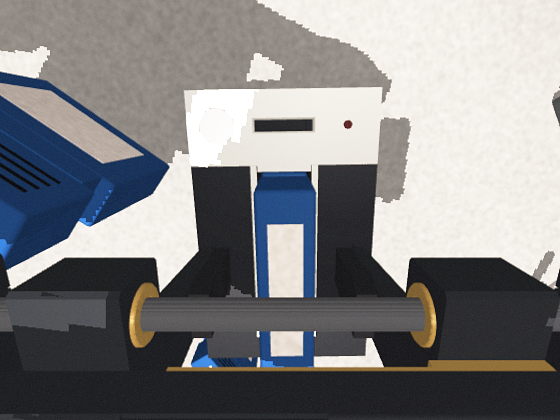

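The cartridge (255–315 columns) sits centred between the fingers (about 215 and 350). I close on it.

```bash
python3 -m crank '[0,0,0,0,0,0,0.6,0,0,0,0,0,0,0.7,0,0,0,0,0,0,1,0,0,0,0,0,0,1,0,0,0,0,0,0,1,0,0,0,0,0,0,1]' 35|egrep 'tcp|force|width|time'; python3 -m crank '[0,-0.05,0,0,0,0,1,0,-0.1,0,0,0,0,1,0,-0.1,0,0,0,0,1,0,-0.1,0,0,0,0,1]'
```

```text
time_s: 31.1
tcp_pos: [0.5294, -0.0112, 0.1345]
force: [3.8, 1.8, 3.7]
width: 0.0236
time_s: 31.6
tcp_pos: [0.5292, -0.0112, 0.1468]
ee_rot: [[0.142, -0.0, 0.99], [-0.99, 0.001, 0.142], [-0.001, -1.0, -0.0]]
force: [8.6, 0.5, -11.6]
width: 0.0239
```

Rising, but a side force of 8.6 N along +x is rubbing on the well. I ease the tool about 0.8 mm that way.

```bash
python3 -m crank '[0,0,0.02,0,0,0,1,0,-0.1,0,0,0,0,1,0,-0.1,0,0,0,0,1]'; python3 -c "
from h import *
im=arm.grab_frame('wrist');cv2.imwrite('pics/w16.png',im[:,:,::-1])
s=arm.observe();print(s['tcp_pos'],s['force'],s['torque'])"
```

```text
time_s: 31.98
tcp_pos: [0.5293, -0.0112, 0.1552]
ee_rot: [[0.142, -0.002, 0.99], [-0.99, 0.0, 0.142], [-0.001, -1.0, -0.002]]
force: [4.4, 0.7, -9.4]
width: 0.0239
[ 0.5294 -0.0112  0.1558] [ 2.4723 -0.6543 -6.4806] [-0.0997 -0.5599  0.2138]
```

View pics/w16.png

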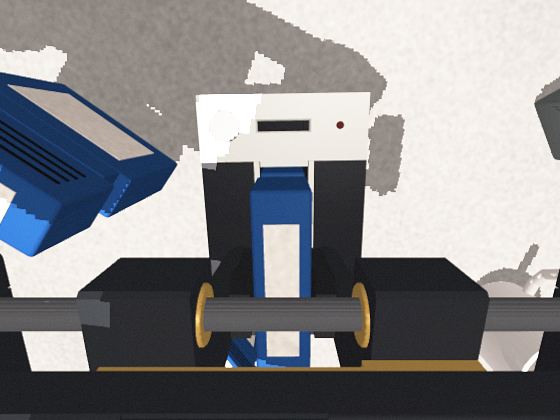

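```bash
python3 -m crank '[0,-0.15,0.008,0,0,0,1,0,-0.25,0,0,0,0,1,0,-0.3,0,0,0,0,1,0,-0.3,0,0,0,0,1]'|egrep 'tcp|force|width|time';python3 -m crank '[0,-0.35,0,0,0,0,1,0,-0.5,0,0,0,0,1,0,-0.5,0,0,0,0,1,0,-0.2,0,0,0,0,1,0,0,0,0,0,0,1]'; python3 - <<'E'
from h import *
im=arm.grab_frame('wrist');cv2.imwrite('pics/w17.png',im[:,:,::-1])
s=arm.observe();print(s['tcp_pos'],s['force'],s['torque'])
for n in ["side","scene"]:
    im=arm.grab_frame(n);cv2.imwrite(f'pics/{n}17.png',im[:,:,::-1])
im=cv2.imread('pics/side17.png');a=cv2.resize(im[110:220,170:310],None,fx=4,fy=4,interpolation=2);cv2.imwrite('pics/rk1.png',a)
im=cv2.imread('pics/scene17.png');a=cv2.resize(im[160:270,340:440],None,fx=5,fy=5,interpolation=2);cv2.imwrite('pics/rk2.png',a)
E
```

```text
time_s: 32.52
tcp_pos: [0.5299, -0.011, 0.1977]
force: [-0.7, 0.6, -0.9]
width: 0.0236
time_s: 33.15
tcp_pos: [0.53, -0.0111, 0.2585]
ee_rot: [[0.143, 0.001, 0.99], [-0.99, -0.0, 0.143], [0.0, -1.0, 0.001]]
force: [0.2, -0.9, -1.4]
width: 0.0238
[ 0.5298 -0.011   0.2579] [ 0.063   0.1819 -1.0683] [-0.0447 -0.0753  0.038 ]
```

View pics/side17.png

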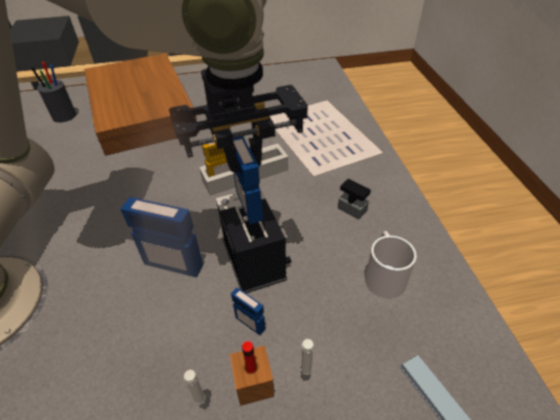

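View pics/rk2.png

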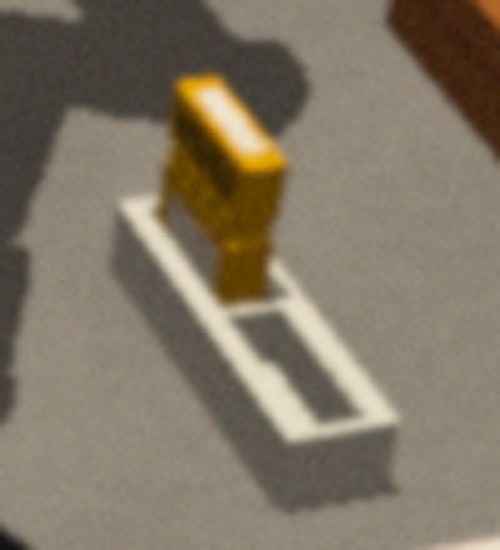

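The blue cartridge hangs free of the dock. The rack in the scene crop has rim corners at (122,203), (290,437) and (395,415), with its empty well at the near end.

```bash
python3 - <<'E'
from h import *
P=[atz("scene",(340+a/5,160+b/5),.045) for a,b in [(122,203),(290,437),(395,415)]]
print(np.array(P)); 
d=P[1]-P[0];e=P[2]-P[1];print(np.linalg.norm(d),np.linalg.norm(e),np.degrees(np.arctan2(d[1],d[0])),np.degrees(np.arctan2(e[1],e[0])))
mid=(P[0]+P[2])/2;print("rack",mid,"slot",mid+d/np.linalg.norm(d)*.05)
for a,b in [((388.7,235.5),(245.5,178)),((396.5,245.5),(264,165))]: print(tri([("scene",a),("side",b)]))
E
```

```text
[[0.4565 0.2165 0.045 ]
 [0.6556 0.2679 0.045 ]
 [0.639  0.3232 0.045 ]]
0.20560880824170844 0.05779047734176601 14.475353896806824 106.72433563444069
rack [0.5478 0.2699 0.045 ] slot [0.5962 0.2824 0.045 ]
(array([ 0.5482,  0.2703, -0.0072]), [1.458104342989391, 1.5241615284598606])
(array([0.6018, 0.282 , 0.0092]), [1.0067144137219894, 1.011219657550494])
```

```bash
python3 -m crank '[-0.88,0,0.34,0,0,0,1,-0.88,0,0.34,0,0,0,1,-0.88,0,0.34,0,0,0,1,-0.88,0,0.34,0,0,0,1,-0.88,0,0.34,0,0,0,1,-0.87,0,0.34,0,0,0,1,-0.87,0,0.33,0,0,0,1,-0.87,0,0.33,0,0,0,1,0,0,0,0,0.97,0,1,0,0,0,0,0.97,0,1]'|egrep 'tcp|time'; python3 -m crank '[0,0,0,0,0.97,0,1,0,0,0,0,0.97,0,1,0,0,0,0,0.97,0,1,0,0,0,0,0.97,0,1,0,0,0,0,0.97,0,1,0,0,0,0,0.97,0,1,0,0,0,0,0.97,0,1,0,0,0,0,0.97,0,1,0,0,0,0,0.97,0,1,0,0,0,0,0.97,0,1]'|egrep 'tcp|time|rot'; python3 -m crank '[0,0,0,0,0.97,0,1,0,0,0,0,0.97,0,1,0,0,0,0,0.94,0,1,0,0,0,0,0,0,1,0,0,0,0,0,0,1]'; python3 - <<'E'
from h import *
im=arm.grab_frame('wrist');cv2.imwrite('pics/w18.png',im[:,:,::-1])
s=arm.observe();print(s['tcp_pos'],s['joint_pos'])
for q in ["rack","rack_slot"]:
    print(q,[(round(r["conf"],2),np.round(r["at"],1).tolist()) for r in arm.landmark_of("wrist",q)][:4])
E
```

```text
time_s: 34.55
tcp_pos: [0.5967, 0.2824, 0.2569]
time_s: 35.8
tcp_pos: [0.5968, 0.2818, 0.2571]
ee_rot: [[-0.854, -0.002, 0.52], [-0.52, -0.0, -0.854], [0.002, -1.0, -0.0]]
time_s: 36.42
tcp_pos: [0.5968, 0.2818, 0.2576]
ee_rot: [[-0.965, -0.001, 0.26], [-0.26, -0.0, -0.965], [0.001, -1.0, 0.0]]
force: [-0.1, 0.7, -1.1]
width: 0.0237
[0.5968 0.2818 0.2578] [15.0226 32.8651 52.3504  0.     94.8142 89.9393]
rack []
rack_slot []
```

View pics/w18.png

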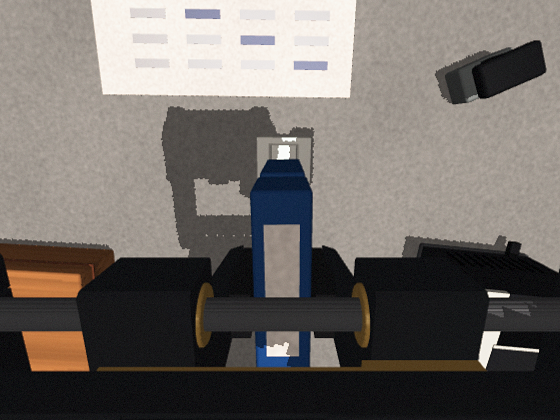

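The wrist view shows the held cartridge with its bottom edge around (284,160), above the rack's free end (rim 257–312). I zoom in.

```bash
python3 - <<'E'
from h import *
im=cv2.imread('pics/w18.png');cv2.imwrite('pics/w18c.png',cv2.resize(im[125:205,235:335],None,fx=7,fy=7,interpolation=2))
E
```

```text
(no output)
```

View pics/w18c.png

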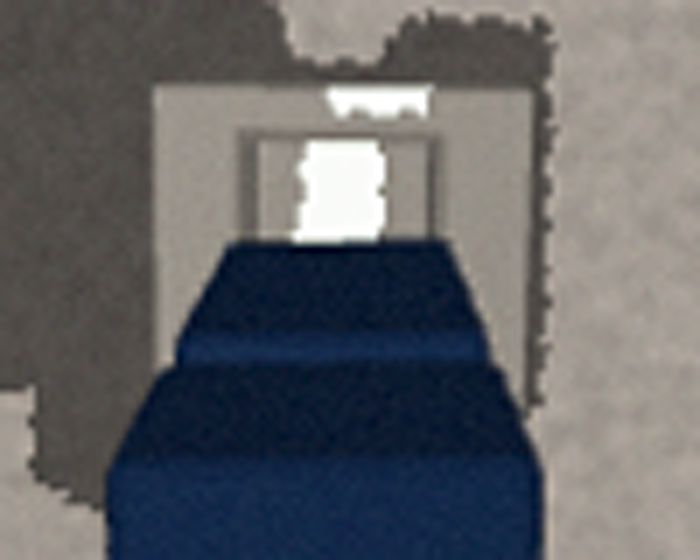

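```bash
python3 - <<'E'
from h import *
c=cam('wrist');s=arm.observe();R=np.array(s["ee_rot"]);p=np.array(s['tcp_pos'])
f=lambda u,v,z:(R.T@(atz('wrist',(235+u/7,125+v/7),z,c)-p)*1000).round(1)
for n,u,v,z in [("cb L",232,241,.168),("cb R",448,241,.168),("ct L",107,465,.287),("ct R",543,465,.287),("mouthL",240,132,.045),("mouthR",441,132,.045),("mouthL2",240,225,.045),("mouthR2",441,225,.045),("floorL",258,140,.008),("outL",153,85,.045),("outR",537,85,.045),("outL2",158,360,.045)]: print(n,f(u,v,z))
E
```

```text
cb L [-42.   89.9  -9.5]
cb R [-42.   89.9  13.4]
ct L [-42.  -29.1 -11.1]
ct R [-42.  -29.1  12.4]
mouthL [-46.8 212.9 -13.4]
mouthR [-46.8 212.9  18.6]
mouthL2 [-32.2 213.  -13.6]
mouthR2 [-32.2 213.   18.8]
floorL [-43.5 249.9 -11.8]
outL [-54.1 212.9 -27.1]
outR [-54.1 212.9  33.7]
outL2 [-10.3 213.  -27.3]
```

Aligned to within about 1 mm in both directions. I shift 1.2 mm along the well and lower to just above the rim.

```bash
python3 -m crank '[-0.03,0.4,0,0,0,0,1,0,0.8,0,0,0,0,1,0,0.8,0,0,0,0,1,0,0.6,0,0,0,0,1,0,0.25,0,0,0,0,1,0,0,0,0,0,0,1,0,0,0,0,0,0,1]'; python3 - <<'E'
from h import *
im=arm.grab_frame('wrist');cv2.imwrite('pics/w19c.png',cv2.resize(im[125:205,235:335,::-1],None,fx=7,fy=7,interpolation=2))
s=arm.observe();print(s['tcp_pos'],s['force'])
E
```

```text
time_s: 37.45
tcp_pos: [0.5985, 0.2823, 0.1451]
ee_rot: [[-0.966, 0.002, 0.259], [-0.259, 0.001, -0.966], [-0.002, -1.0, -0.0]]
force: [0.6, 0.3, -1.4]
width: 0.0235
[0.5985 0.2823 0.1452] [-0.1442  0.2287 -0.9518]
```

View pics/w19c.png

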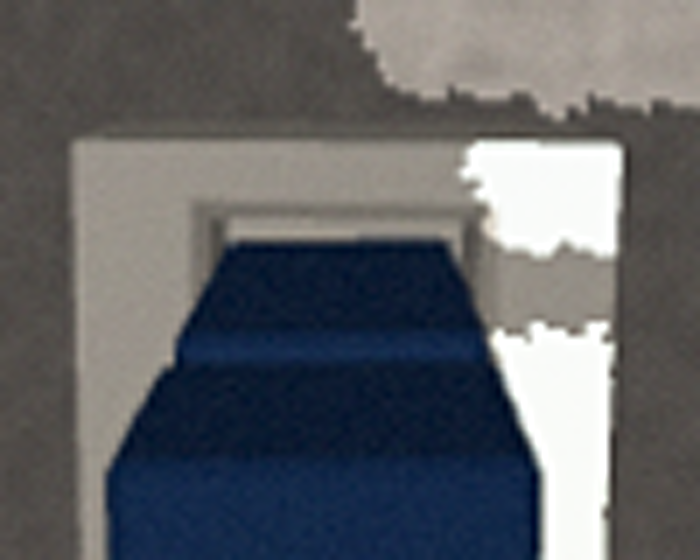

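```bash
python3 - <<'E'
from h import *
c=cam('wrist');s=arm.observe();R=np.array(s["ee_rot"]);p=np.array(s['tcp_pos'])
f=lambda u,v,z:(R.T@(atz('wrist',(235+u/7,125+v/7),z,c)-p)*1000).round(1)
print(f(340,241,p[2]-.0895),f(341.5,205,.045),f(348,140,.045))
E
```

```text
[-42.   89.6   2. ] [-44.9 100.2   2.2] [-51.9 100.3   2.9]
```

Gaps are even (about 2.9 mm of 3 at the end). I insert.

```bash
python3 -m crank '[0,0.2,0,0,0,0,1,0,0.2,0,0,0,0,1,0,0,0,0,0,0,1]'|egrep 'tcp|force'; python3 -m crank '[0,0.25,0,0,0,0,1,0,0.25,0,0,0,0,1,0,0.2,0,0,0,0,1,0,0,0,0,0,0,1]'|egrep 'tcp|force';python3 -m crank '[0,0.03,0,0,0,0,1,0,0.02,0,0,0,0,1]'|egrep 'tcp|force'
```

```text
tcp_pos: [0.5976, 0.2821, 0.1271]
force: [-0.0, -0.5, -0.9]
tcp_pos: [0.5977, 0.2821, 0.0992]
force: [-0.5, -0.4, -1.2]
tcp_pos: [0.5982, 0.2822, 0.0984]
force: [0.0, -0.5, -1.2]
```

```bash
python3 -m crank '[0,0.015,0,0,0,0,1,0,0,0,0,0,0,1]'|egrep 'tcp|force'; python3 -m crank '[0,0.015,0,0,0,0,1,0,0,0,0,0,0,1]'|egrep 'tcp|force'; python3 -c "
from h import *
im=arm.grab_frame('scene');cv2.imwrite('pics/sc20.png',cv2.resize(im[160:290,320:460,::-1],None,fx=5,fy=4.5,interpolation=2))"
```

```text
tcp_pos: [0.5981, 0.2822, 0.0976]
force: [0.8, 1.0, -1.2]
tcp_pos: [0.5983, 0.2822, 0.0976]
force: [-1.4, -0.5, 4.8]
```

View pics/sc20.png

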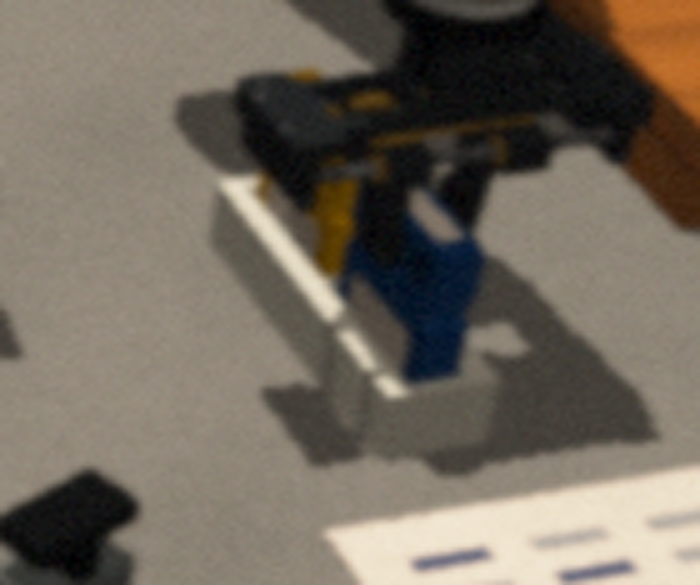

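It is on the floor (5 N contact at the expected height). I release and rise.

```bash
python3 -m crank '[0,-0.01,0,0,0,0,0.8,0,0,0,0,0,0,0.5,0,0,0,0,0,0,0.3,0,0,0,0,0,0,0.3]'|egrep 'tcp|force|width'; python3 -m crank '[0,-0.3,0,0,0,0,0.3,0,-0.7,0,0,0,0,0.3,0,-1,0,0,0,0,0.3,0,-1,0,0,0,0,0.3,0,-1,0,0,0,0,0.3,0,0,0,0,0,0,0.3,0,0,0,0,0,0,0.3]'; python3 - <<'E'
from h import *
for n in ["wrist","scene","side"]:
    im=arm.grab_frame(n);cv2.imwrite(f'pics/{n}21.png',im[:,:,::-1])
    for q in ["cartridge","pin"]:
        print(n,q,[(round(r["conf"],2),np.round(r["at"],1).tolist()) for r in arm.landmark_of(n,q)][:5])
E
```

```text
tcp_pos: [0.598, 0.2822, 0.097]
force: [-0.8, -0.7, 0.1]
width: 0.0514
time_s: 40.55
tcp_pos: [0.5977, 0.2821, 0.2568]
ee_rot: [[-0.966, -0.001, 0.259], [-0.259, -0.0, -0.966], [0.001, -1.0, -0.0]]
force: [-0.3, 1.0, -0.7]
width: 0.0617
wrist cartridge [(0.91, [281.3, 254.2]), (0.75, [279.3, 179.0])]
wrist pin []
scene cartridge [(0.83, [230.9, 226.3]), (0.68, [395.2, 241.7]), (0.59, [375.5, 220.8])]
scene pin [(0.5, [185.6, 230.2]), (0.45, [186.5, 196.2]), (0.42, [185.7, 207.5])]
side cartridge [(0.93, [169.5, 266.0]), (0.85, [226.9, 177.9]), (0.72, [249.1, 319.8]), (0.57, [267.1, 167.0])]
side pin [(0.96, [307.9, 369.1]), (0.95, [197.9, 400.8]), (0.59, [252.4, 368.8]), (0.24, [244.8, 178.3])]
```

View pics/wrist21.png

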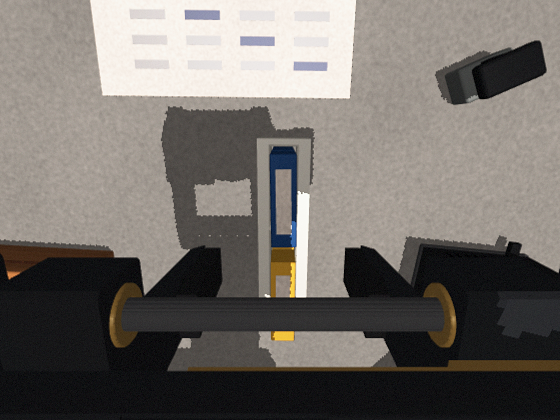

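View pics/scene21.png

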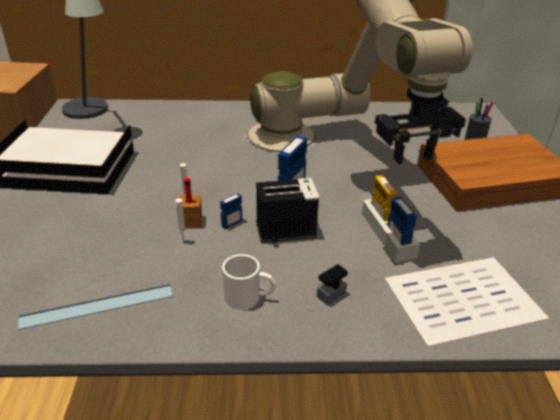

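View pics/side21.png

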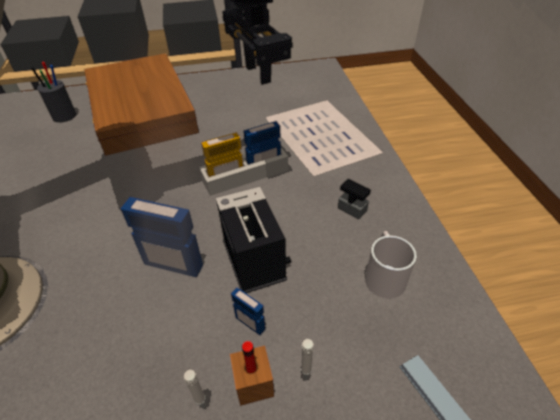

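All three views agree. Blue stands in the rack at (400,220) in the scene view, level with yellow. The red pin is in its stand at (188,195), the dock is empty, and the mug and stamp have not moved. The arm is clear, so I hand in.

```bash
python3 -c "
from bench import arm
print(arm.job_done())"
```

```text
the job is handed in; nothing more can be done
None
```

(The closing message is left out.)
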